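Take two piles apart and set up the measuring stage

ROBOT

A 6-joint arm with a two-finger parallel gripper is mounted at the origin on the work surface. World frame = base frame: x ahead of the robot, y to its left, z up, the work surface at z = 0. Lengths are in m, angles in rad, forces in N, time in s.
With the tool pointing down it reaches from about 0.35 to 0.85 m from the base axis. Payload 8.1 kg.
Tool frame: the origin (TCP) lies between the finger pads; the fingertips stand finger_overhang ahead of it and the grasp point (between the pads) lies 11 mm behind it (finger_overhang is the distance from the TCP to the fingertips, in m); z points along the fingers, y is the direction in which the jaws open and shut (so a half turn about z gives the same grasp; the last joint's range is limited). The gripper opens to 85 mm and grips with 20 to 120 N. Pads are 22 mm wide; open, the fingers measure 114 mm over their backs; the gripper's body (76 mm by 85 mm) begins 54 mm behind the grasp point. The pads swing forward as they close: fully open they stand 13 mm farther back than shut.
Start: joints at [1.099, 0.13, 1.488, -0, 1.523, -0.085], TCP at [0.226, 0.556, 0.239] pointing down, gripper open.
Joint ranges: [-2.96, 2.96], [-0.89, 2.26], [0.02, 2.5], [-1.34, 4.48], [0, 2.73], [-2.66, 2.66]. Speed limits (rad/s): [2.39, 2.39, 2.79, 3.14, 3.14, 3.14].

INTERFACE

Orientations are given as a rotation vector (axis times angle).
In Python, from station import state, capture, camera_info, finish_job, finger_overhang gives the robot as it stands.
- The arm moves only by the tool arm_command, never from a script. Its argument "steps" is a list of rows, each an object of numbers: "x", "y", "z": the shift along the tool's x, y, z in m; "yaw": the turn about the tool's z in rad; "claw": the finger opening in m, from 0 to 0.0854. In form: [{"x": .., "y": .., "z": .., "yaw": .., "claw": ..}, ...]. A call has 1 to 8 rows; each row shifts and turns the commanded pose from where the row before left it, along the tool's axes as they then stand; what a row does not reach is not made up. A row lasts 1/8 s, in which the tool goes at most 62.5 mm and 10.7 degrees, less where a joint would pass 70% of its speed; a pose out of reach is approached as far as the arm can. A call is refused whole if a number of a shift passes 0.0625 or a number of a turn 0.188, either way. A call with a gripper value outside its range is refused whole. The fingers move at their own pace and stop on an object; "force" is the grip in N (left out, the last holds). Time passes only in rows, so rows that do not move let the fingers close. It gives the time, the measured TCP pose, the force and the opening at its end, in the units of the state.
- state(): the state, without advancing time (a new reading comes with each control period).
- capture(name): name is "scene" or "side" or "wrist"; returns the picture (420x560x3 uint8, blue, green, red); there is no depth.
- camera_info(name): a dict with "fov_y" (degrees; the focal length in pixels is half the picture's height over the tangent of half this angle, whatever the lens; pixels are square), "cx", "cy" (the principal point, pixels), "extrinsics" (4x4, takes a point from camera to world coordinates); the wrist camera has in their place "mount" (4x4, takes a point from camera to tool coordinates, whose origin is the TCP and whose axes are the flange's). Camera axes: x right, y up, looking along -z (the intrinsics and any distortion apply to the point x, -y, -z); pixel columns grow to the right and rows downward; lengths in m; the calibration is good to about 2 mm. The wrist camera is an equidistant fisheye: a pixel r from the principal point sees the ray r / f radians off the axis. A picture is of the moment at which its call begins: read the wrist's pose just before it. camera_info takes no time and is no camera call.
- finish_job(): hands the job in, once; it reports no verdict.
The state is a dict: "clock": time; "joint_pos": joint angles; "qd": joint speeds; "tau": joint torques, N m; "tcp_pos": TCP position; "eef_rot": TCP orientation; "contact_force": force on the tool from outside, world axes, zero at the start; "wrist_torque": the same for the moment, N m; "gripper_width": finger opening in m.
Only numpy, scipy, OpenCV 4.12 (cv2) and the standard library are available. Lean on these libraries where they do the work, as an engineer would, in place of code of your own. Each camera call takes 0.05 s, during which the arm holds its last target.

TASK

Two piles of parts were left on the lab bench: take them apart and put every part where it belongs. The black lens cap goes on the bare upright lens, pushed over its nose and level; the small steel calibration block goes flat into the empty pocket of the grey accessory case; the square aluminium spacer goes in the middle of the black measuring stage, its sides parallel to the stage's, and the white ceramic sample goes flat on top of the spacer, centred. Never tip the sample, and leave the amber bottle and the covered green dish where they are.

Things in the scene. Friction and masses are not known exactly. Their poses are not given: they have to be found in the camera images.
- spacer: Square spacer, bare aluminium, 62 x 62 x 24 mm high, about 250 g, one of the two pile bottoms; loose; origin at the centre of its underside, z up, x and y square to its sides.
- sample: Ceramic sample, plain white round disc, diameter 60 mm, 24 mm high, about 160 g, the other pile bottom; loose; origin at the centre of its underside, z up.
- cap: Lens cap, black plastic round cup lying open side down, outer diameter 46 mm, 18 mm high, bore 40 mm wide and 13 mm deep, about 30 g; at the start it lies on top of the spacer or of the sample (either may be); loose; origin at the centre of its underside, z up (the open rim).
- block: Calibration block, plain steel bar 44 (its x) x 24 (its y) x 20 mm high, about 150 g; at the start it lies on top of the other pile; loose; origin at the centre of its underside, z up.
- stage_top (a point): Centre of the top face of the measuring stage, a fixed black square plate 90 x 90 mm with thin white cross lines parallel to its sides, its top 50 mm above the bench, on a column and grey foot; axes x and y parallel to the plate's sides, z up.
- lens_front (a point): Centre of the front (top) of the bare lens, 65 mm above the bench: a fixed upright lens, black barrel 48 mm in diameter up to 47 mm, foot 60 mm in diameter, and on it a steel nose 33 mm in diameter and 18 mm high whose top 5 mm taper to 25 mm. The cap drops over the nose with 3.5 mm play all round and rests on this front, its rim then 13 mm below this point; z up.
- case_pocket (a point): Centre of the floor of the empty rectangular pocket in the grey accessory case, a fixed slab 150 x 100 x 14 mm high. The pocket is 62 mm (along this frame's x) x 42 mm (along y) and 8 mm deep, its floor 6 mm above the bench; fingers do not fit into it beside the block, so hold the block by its upper 11 mm. Two brass buttons and a pin stick up 8 mm at the case's +x end, 75 mm from this point. z up.
- dropper: Bystander to leave alone: amber dropper bottle with white cap, diameter 36 mm, 85 mm high, loose; origin at the centre of its underside.
- dish: Bystander to leave alone: round covered dish of green glass, diameter 52 mm, 20 mm high, loose; origin at the centre of its underside.
Things that resemble listed ones, but are neither listed nor needed, are in the scene too. Leave any red look-alike of the sample alone. Of the things shaped like the part that bears case_pocket, the grey one is meant.

How it is judged:
By the outcome, as a careful person would: the job done as asked, in the order asked, and still so for the second after the job is handed in, with the robot touching nothing.
It also fails if it takes over 112 s, if anything falls off the work surface, if the arm or the gripper's body presses on something with over 40 N, if the wrist force passes 120 N, or if a joint passes its speed limit or range.

## Working session

There is one attempt and no reset: what is moved stays moved. The work goes in short steps, Python scripts to look and compute and a tool call to move; the robot and the scene stay as the last step left them, time stands still between calls to the robot, and variables do not carry over. Pictures are saved under pics/ and viewed, and the job is handed in when it is done.

Besides the shell and the picture viewer there is one more tool, called after "Request:" as name(argument=value, ...) on one line, values as JSON. arm_command: Moves the arm, as the interface text tells. Its arguments: {"type":"object","properties":{"steps":{"type":"array","items":{"type":"object","properties":{"x":{"type":"number"},"y":{"type":"number"},"z":{"type":"number"},"yaw":{"type":"number"},"claw":{"type":"number"}}}},"force":{"type":"number"}},"required":["steps"]}

```bash
mkdir -p pics; ls; cat > h.py <<'E'
import numpy as np, cv2
from station import *
from scipy.spatial.transform import Rotation as R
def save(n,f):
    s=state(); im=capture(n); cv2.imwrite('pics/'+f+'.png',im); np.save('pics/'+f+'.npy',np.r_[s['tcp_pos'],s['eef_rot']]); return im
def cam(n,f=None):
    c=camera_info(n)
    if n=='wrist':
        p=np.load('pics/'+f+'.npy'); T=np.eye(4); T[:3,:3]=R.from_rotvec(p[3:]).as_matrix(); T[:3,3]=p[:3]
        return c,T@np.array(c['mount'])
    return c,np.array(c['extrinsics'])
def px2w(n,u,v,z,f=None):
    c,T=cam(n,f); F=210/np.tan(np.radians(c['fov_y'])/2)
    a,b=(u-c['cx']),(v-c['cy'])
    if n=='wrist':
        r=np.hypot(a,b); th=r/F; s=np.sin(th)/max(r,1e-9); d=np.array([a*s,-b*s,-np.cos(th)])
    else:
        k=c.get('distortion'); d=np.array([a/F,-b/F,-1])
        if k is not None:
            K=np.array([[F,0,c['cx']],[0,F,c['cy']],[0,0,1.]]); q=cv2.undistortPoints(np.array([[[u,v]]],float),K,np.array(k,float))[0,0]; d=np.array([q[0],-q[1],-1])
    d=T[:3,:3]@d; o=T[:3,3]; return o+d*(z-o[2])/d[2]
def w2px(n,P,f=None):
    c,T=cam(n,f); F=210/np.tan(np.radians(c['fov_y'])/2)
    q=np.linalg.inv(T)@np.r_[P,1]; x,y,z=q[0],-q[1],-q[2]
    if n=='wrist':
        r=np.hypot(x,y); th=np.arctan2(r,z); return np.array([c['cx']+F*th*x/r,c['cy']+F*th*y/r])
    k=c.get('distortion')
    if k is not None:
        K=np.array([[F,0,c['cx']],[0,F,c['cy']],[0,0,1.]]); return cv2.projectPoints(np.array([[x,y,z]]),np.zeros(3),np.zeros(3),K,np.array(k,float))[0].ravel()
    return np.array([c['cx']+F*x/z,c['cy']+F*y/z])
E
python3 - <<'E'
from h import *
for n in ['scene','side','wrist']:
    print(n,camera_info(n)); save(n,n+'0')
print(state(), finger_overhang)
E
```

```text
pics
scene {'fov_y': 55.114136182767275, 'cx': 281.2415594251434, 'cy': 202.54996640140914, 'extrinsics': array([[-0.64839473, -0.45585269,  0.60973978,  1.1125242 ],
       [ 0.7611757 , -0.37345697,  0.53022773,  0.46315849],
       [-0.01399416,  0.80791597,  0.58913152,  0.62552234],
       [ 0.        ,  0.        ,  0.        ,  1.        ]])}
side {'fov_y': 45.10692289719485, 'cx': 274.20585925310667, 'cy': 217.95477807812028, 'extrinsics': array([[ 0.80508166,  0.4432216 , -0.3942057 ,  0.04930261],
       [-0.59300449,  0.58599726, -0.55222539, -0.74233107],
       [-0.01375476,  0.67835229,  0.73460805,  0.99874067],
       [ 0.        ,  0.        ,  0.        ,  1.        ]])}
wrist {'fov_y': 65.70646984690485, 'cx': 284.74904873868627, 'cy': 212.35319880367697, 'mount': array([[ 7.01874921e-04,  9.51007005e-01,  3.09168536e-01,
         7.88390962e-02],
       [ 9.99999712e-01, -5.77687770e-04, -4.93224843e-04,
        -8.42853418e-04],
       [-2.90457399e-04,  3.09168793e-01, -9.51007136e-01,
        -1.35478143e-01],
       [ 0.00000000e+00,  0.00000000e+00,  0.00000000e+00,
         1.00000000e+00]])}
{'clock': 0.15, 'joint_pos': array([ 1.09860169e+00,  1.31011466e-01,  1.48903146e+00,  9.29728532e-06,
        1.52301531e+00, -8.53654371e-02]), 'qd': array([ 0.00142041, -0.00194644, -0.00302805,  0.00062157, -0.0014151 ,
       -0.00121245]), 'tau': array([ 1.03895743e-04, -5.70065868e+01, -5.01157558e+01, -1.68411234e-04,
        9.51661990e-03, -4.44247451e-05]), 'tcp_pos': array([0.2261186 , 0.55531005, 0.23846992]), 'eef_rot': array([-6.03769792e-01, -3.08260792e+00,  2.20894916e-03]), 'contact_force': array([-0.26815354, -0.61902405,  0.79163483]), 'wrist_torque': array([0.01817757, 0.00804781, 0.02398213]), 'gripper_width': 0.08553803281092447} 0.008
```

View pics/scene0.png

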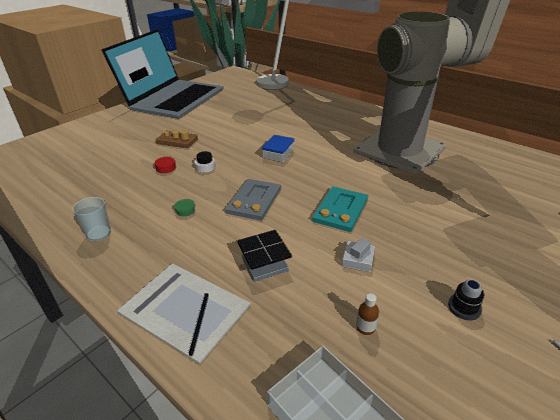

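View pics/side0.png

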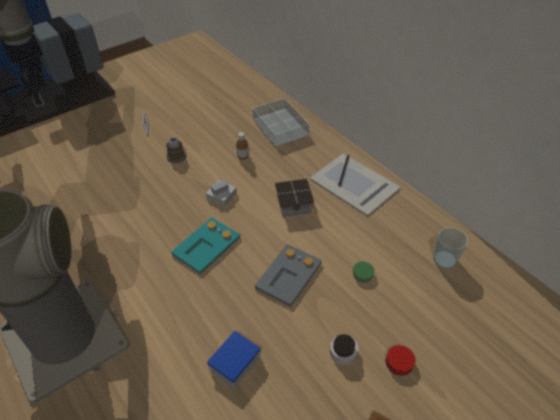

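View pics/wrist0.png

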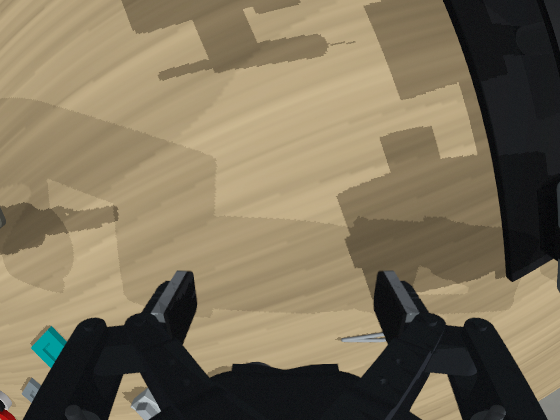

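```bash
python3 - <<'E'
from h import *
a=cv2.imread('pics/scene0.png'); b=cv2.imread('pics/side0.png')
def crop(im,x,y,w,h,k): return cv2.resize(im[y:y+h,x:x+w],None,fx=k,fy=k,interpolation=cv2.INTER_CUBIC)
cv2.imwrite('pics/c1.png',crop(a,145,140,200,150,4))
cv2.imwrite('pics/c2.png',crop(a,310,200,200,150,4))
cv2.imwrite('pics/c3.png',crop(b,140,120,200,150,4))
cv2.imwrite('pics/c4.png',crop(b,240,230,200,150,4))
E
```

```text
(no output)
```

View pics/c1.png

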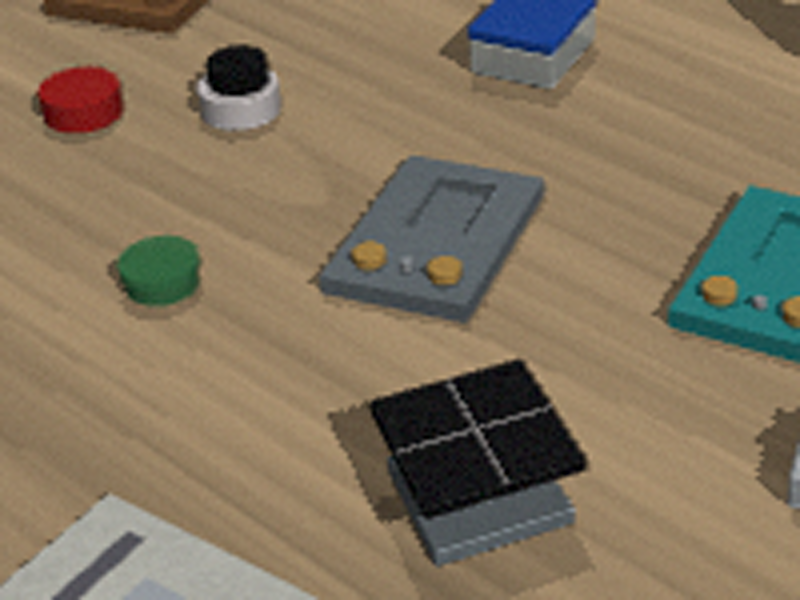

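View pics/c2.png

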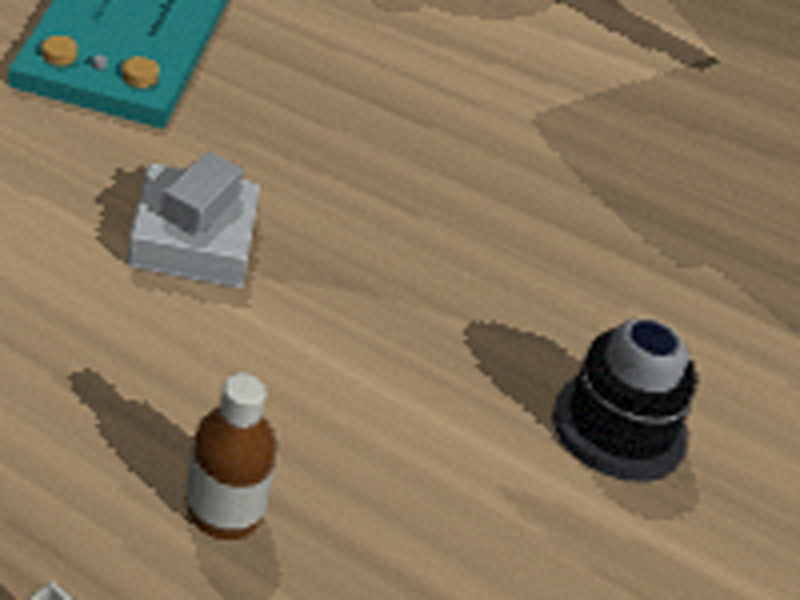

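View pics/c3.png

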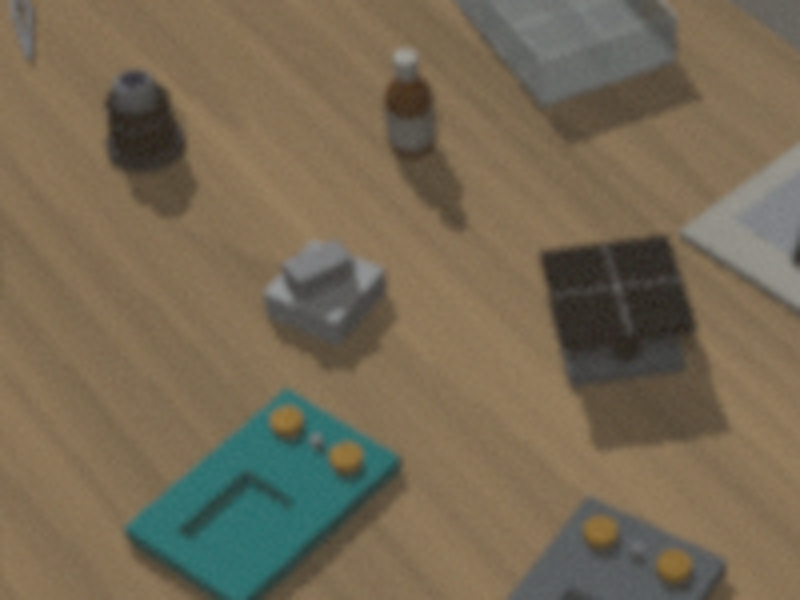

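View pics/c4.png

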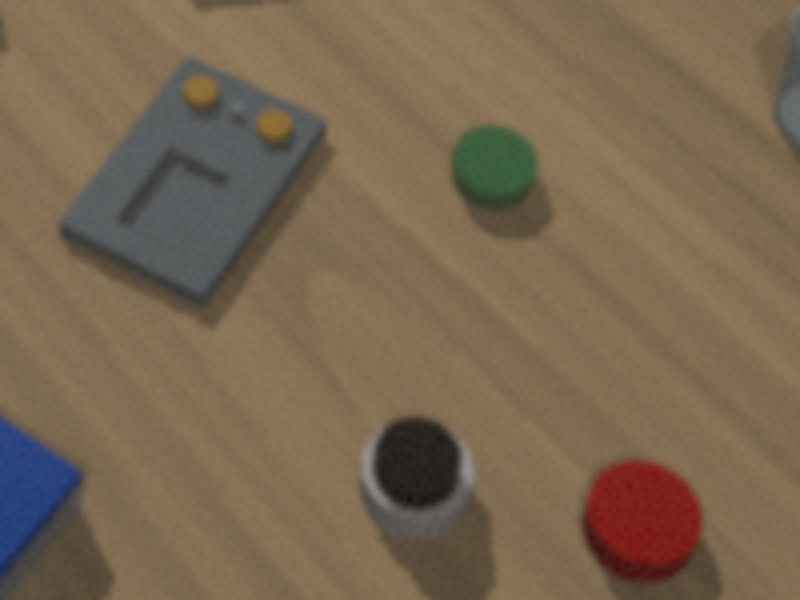

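```bash
python3 - <<'E'
from h import *
def S(o,n,pts,z,l):
    print(l,n,[tuple(np.round(px2w(n,o[0]+u/4,o[1]+v/4,z)[:2],4)) for u,v in pts])
c1=(145,140);c2=(310,200);c3=(140,120);c4=(240,230)
S(c1,'scene',[(239,62)],.042,'cap');S(c4,'side',[(418,462)],.042,'cap')
S(c1,'scene',[(475,429),(371,402),(520,360),(586,465),(425,516)],.05,'stage');S(c3,'side',[(616,287),(541,254),(667,237),(693,328),(560,352)],.05,'stage')
S(c1,'scene',[(410,157),(545,179),(466,308),(320,280)],.014,'case');S(c4,'side',[(190,60),(326,124),(204,297),(62,228)],.014,'case')
S(c2,'scene',[(655,337)],.065,'lens');S(c3,'side',[(133,78)],.065,'lens')
S(c2,'scene',[(209,153),(243,176),(197,212),(162,188)],.044,'block')
S(c2,'scene',[(150,165),(260,184),(247,253),(133,240)],.024,'spacer')
S(c3,'side',[(320,240),(386,270),(338,325),(265,290)],.024,'spacer')
S(c2,'scene',[(243,380)],.085,'drop');S(c1,'scene',[(160,250)],.02,'dish');S(c1,'scene',[(80,85)],.024,'red')
E
```

```text
cap scene [(np.float64(0.4723), np.float64(-0.3891))]
cap side [(np.float64(0.465), np.float64(-0.4029))]
stage scene [(np.float64(0.662), np.float64(0.0204)), (np.float64(0.6819), np.float64(-0.0373)), (np.float64(0.6044), np.float64(0.0015)), (np.float64(0.6458), np.float64(0.0827)), (np.float64(0.7247), np.float64(0.0441))]
stage side [(np.float64(0.6574), np.float64(0.0158)), (np.float64(0.6365), np.float64(0.0721)), (np.float64(0.7154), np.float64(0.0334)), (np.float64(0.6741), np.float64(-0.0451)), (np.float64(0.5913), np.float64(-0.0099))]
case scene [(np.float64(0.4551), np.float64(-0.2325)), (np.float64(0.4164), np.float64(-0.141)), (np.float64(0.5564), np.float64(-0.0857)), (np.float64(0.5939), np.float64(-0.1764))]
case side [(np.float64(0.5494), np.float64(-0.0972)), (np.float64(0.585), np.float64(-0.1879)), (np.float64(0.449), np.float64(-0.2417)), (np.float64(0.4113), np.float64(-0.1537))]
lens scene [(np.float64(0.5022), np.float64(0.3966))]
lens side [(np.float64(0.4997), np.float64(0.3925))]
block scene [(np.float64(0.4993), np.float64(0.1618)), (np.float64(0.5038), np.float64(0.1855)), (np.float64(0.5435), np.float64(0.1814)), (np.float64(0.5394), np.float64(0.1574))]
spacer scene [(np.float64(0.5078), np.float64(0.1315)), (np.float64(0.4827), np.float64(0.1865)), (np.float64(0.534), np.float64(0.2082)), (np.float64(0.5638), np.float64(0.157))]
spacer side [(np.float64(0.5368), np.float64(0.2004)), (np.float64(0.5571), np.float64(0.1466)), (np.float64(0.5014), np.float64(0.1214)), (np.float64(0.4795), np.float64(0.1805))]
drop scene [(np.float64(0.6614), np.float64(0.272))]
dish scene [(np.float64(0.6424), np.float64(-0.2733))]
red scene [(np.float64(0.5505), np.float64(-0.4812))]
```

```bash
cat >> h.py <<'E'
def pose():
    s=state(); M=R.from_rotvec(s['eef_rot']).as_matrix(); return np.array(s['tcp_pos']),M,np.arctan2(M[1,0],M[0,0]),s
def go(P,psi=None,n=None):
    p,M,ps,s=pose(); 
    d=M.T@(np.array(P)-p); print('shift tool',np.round(d,4),'|dist|',np.round(np.linalg.norm(d),3),'psi',round(ps,4),'t',round(s['clock'],2))
    if psi is not None:
        dy=(ps-psi+np.pi)%(2*np.pi)-np.pi; q6=s['joint_pos'][5]
        print('yaw',round(dy,4),'q6',round(q6,2),'alt yaw',round(dy-np.sign(dy)*np.pi,4))
        c,sn=np.cos(-dy),np.sin(-dy); Mn=np.c_[[np.cos(psi),np.sin(psi),0],[np.sin(psi),-np.cos(psi),0],[0,0,-1]]
        print('shift after yaw',np.round(Mn.T@(np.array(P)-p),4))
E
python3 - <<'E'
from h import *
go([.52,.387,.24])
E
```

```text
shift tool [-0.3357 -0.045  -0.0015] |dist| 0.339 psi 2.7548 t 0.15
```

Request:
arm_command(steps=[{"x": -0.056,"y": -0.0075},{"x": -0.056,"y": -0.0075},{"x": -0.056,"y": -0.0075},{"x": -0.056,"y": -0.0075},{"x": -0.056,"y": -0.0075},{"x": -0.056,"y": -0.0075},{},{}])

```text
$.steps[0]: bad value
```

```bash
python3 - <<'E'
from h import *
save('wrist','w1'); print(pose()[0],pose()[2]); print(w2px('wrist',[.501,.394,.065],'w1'))
go([.555,.155,.24])
E
```

```text
[0.22614833 0.55536842 0.2386155 ] 2.7548076006018194
[253.86982829 404.25752655]
shift tool [-0.4556 -0.2467 -0.0011] |dist| 0.518 psi 2.7548 t 0.2
```

View pics/w1.png

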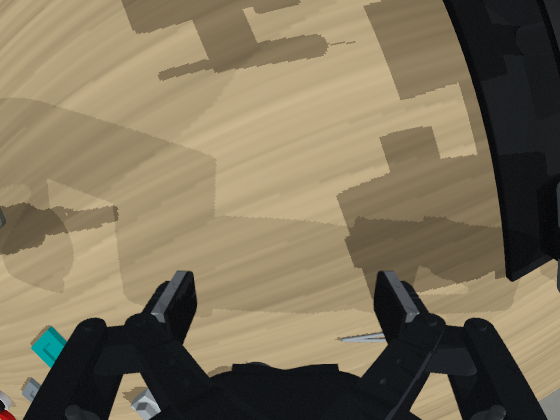

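Request:
arm_command(steps=[{"x": -0.056,"y": -0.0075,"z": 0,"yaw": 0,"claw": 0.085},{"x": -0.056,"y": -0.0075,"z": 0,"yaw": 0,"claw": 0.085},{"x": -0.056,"y": -0.0075,"z": 0,"yaw": 0,"claw": 0.085},{"x": -0.056,"y": -0.0075,"z": 0,"yaw": 0,"claw": 0.085},{"x": -0.056,"y": -0.0075,"z": 0,"yaw": 0,"claw": 0.085},{"x": -0.056,"y": -0.0075,"z": 0,"yaw": 0,"claw": 0.085},{"x": 0,"y": 0,"z": 0,"yaw": 0,"claw": 0.085}])

```text
clock: 1.08
tcp_pos: [0.5237, 0.3842, 0.2385]
eef_rot: [0.611, 3.081, -0.002]
contact_force: [0.6, 0.4, -0.6]
gripper_width: 0.085
```

```bash
python3 - <<'E'
from h import *
save('wrist','w2'); print(pose()[0],pose()[2]); print(w2px('wrist',[.501,.394,.065],'w2'))
go([.57,.155,.24])
E
```

```text
[0.52189505 0.38568232 0.23858881] 2.751468736700067
[286.12004486 166.44149218]
shift tool [-0.1322 -0.1951 -0.0013] |dist| 0.236 psi 2.7515 t 1.12
```

View pics/w2.png

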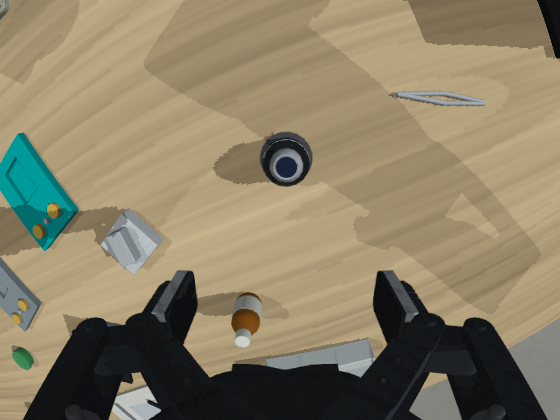

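Request:
arm_command(steps=[{"x": -0.032,"y": -0.049,"z": 0,"yaw": 0,"claw": 0.085},{"x": -0.032,"y": -0.049,"z": 0,"yaw": 0,"claw": 0.085},{"x": -0.032,"y": -0.049,"z": 0,"yaw": 0,"claw": 0.085},{"x": -0.032,"y": -0.049,"z": 0,"yaw": 0,"claw": 0.085},{"x": 0,"y": 0,"z": 0,"yaw": 0,"claw": 0.085}])

```text
clock: 1.75
tcp_pos: [0.5651, 0.1547, 0.2394]
eef_rot: [0.609, 3.082, -0.001]
contact_force: [-0.9, 0.6, -0.3]
gripper_width: 0.0849
```

```bash
python3 - <<'E'
from h import *
im=save('wrist','w3'); print(pose()[0],pose()[2])
a=cv2.imread('pics/w2.png'); 
cv2.imwrite('pics/w2c.png',cv2.resize(a[120:200,240:340],None,fx=6,fy=6,interpolation=cv2.INTER_CUBIC))
E
```

```text
[0.56481341 0.15679534 0.23936156] 2.752705403478394
```

View pics/w3.png

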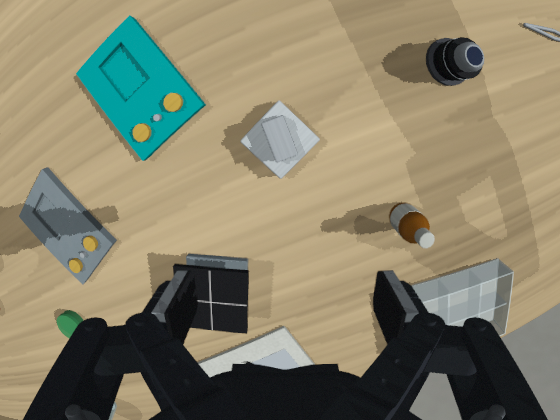

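View pics/w2c.png

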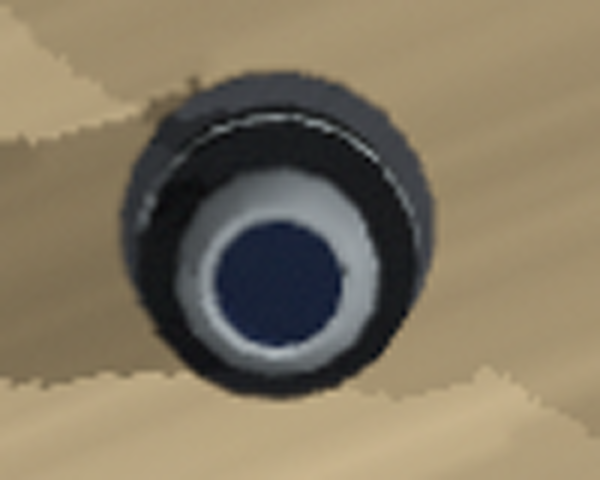

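```bash
python3 - <<'E'
from h import *
print('lens',px2w('wrist',286.4,167.2,.065,'w2'))
a=cv2.imread('pics/w3.png')
cv2.imwrite('pics/w3a.png',cv2.resize(a[90:190,225:335],None,fx=6,fy=6,interpolation=cv2.INTER_CUBIC))
cv2.imwrite('pics/w3b.png',cv2.resize(a[240:345,140:270],None,fx=6,fy=5,interpolation=cv2.INTER_CUBIC))
cv2.imwrite('pics/w3c.png',cv2.resize(a[160:290,10:130],None,fx=4,fy=4,interpolation=cv2.INTER_CUBIC))
E
```

```text
lens [0.5017893  0.39396719 0.065     ]
```

View pics/w3a.png

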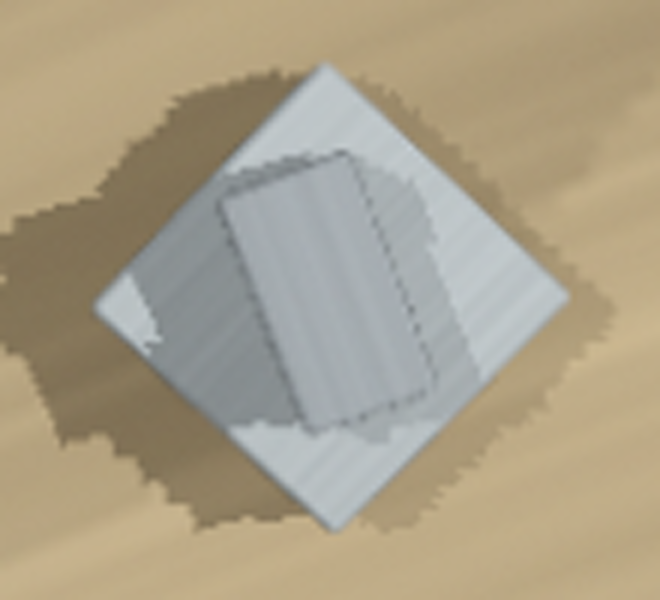

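View pics/w3b.png

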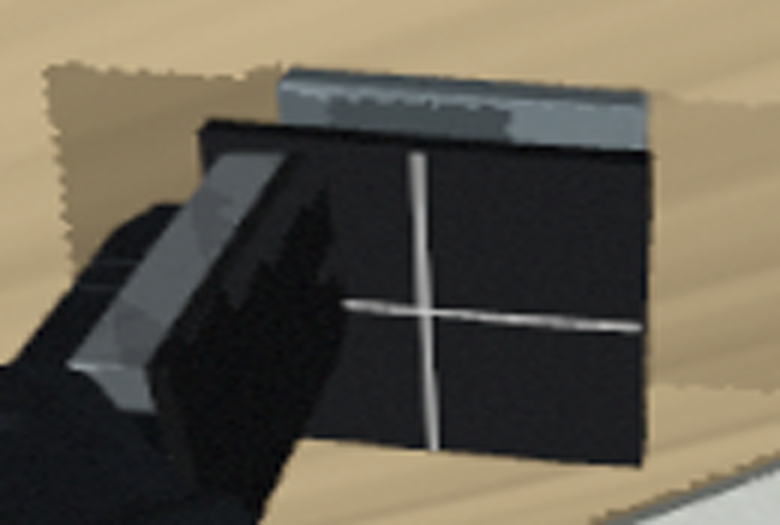

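View pics/w3c.png

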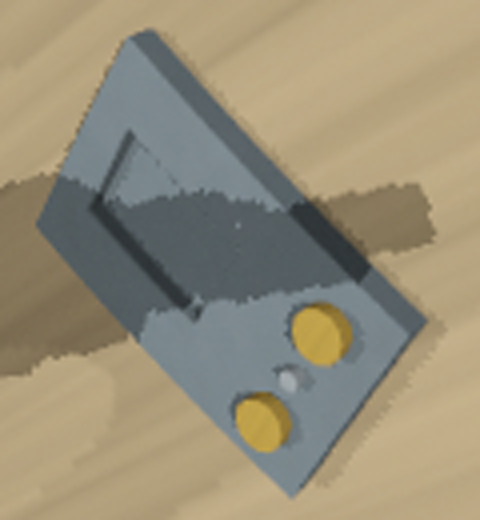

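```bash
python3 - <<'E'
from h import *
def W(pts,z,f): return np.array([px2w('wrist',u,v,z,f)[:2] for u,v in pts])
b=W([(225+u/6,90+v/6) for u,v in [(220,203),(345,152),(437,378),(312,432)]],.044,'w3')
s=W([(225+u/6,90+v/6) for u,v in [(327,63),(570,296),(335,530),(93,308)]],.024,'w3')
def rep(n,q):
    e=np.roll(q,-1,0)-q; print(n,'c',q.mean(0).round(4),'len',np.linalg.norm(e,axis=1).round(4),'ang',np.degrees(np.arctan2(e[:,1],e[:,0])).round(1))
rep('block',b);rep('spacer',s)
st=W([(140+u/6,240+v/5) for u,v in [(425,312),(417,153),(434,449),(345,304),(640,328),(650,150),(642,466)]],.05,'w3')
print('stage',st.round(4)); 
for i,j in [(1,2),(3,4),(5,6)]:
    d=st[j]-st[i]; print(np.degrees(np.arctan2(d[1],d[0])),np.linalg.norm(d))
c=W([(10+u/4,160+v/4) for u,v in [(133,38),(38,225),(293,497),(410,335)]],.014,'w3'); rep('case',c)
E
```

```text
block c [0.5169 0.1682] len [0.0227 0.0416 0.0233 0.0423] ang [ 89.7  -0.3 -88.6 178.9]
spacer c [0.5199 0.1671] len [0.0603 0.0606 0.0601 0.0608] ang [  23.9  -66.6 -155.9  113.6]
stage [[ 0.6618  0.0173]
 [ 0.622   0.0369]
 [ 0.7006 -0.0018]
 [ 0.6541  0.0024]
 [ 0.6812  0.0567]
 [ 0.6375  0.0796]
 [ 0.7206  0.0382]]
-26.24916855789529 0.08762378892779701
63.44720065649812 0.06070767533134042
-26.43534113643091 0.09281257404452763
case c [ 0.5033 -0.1644] len [0.0994 0.1489 0.0987 0.1476] ang [ -68.8   21.8  112.  -158.5]
```

```bash
python3 - <<'E'
from h import *
p=np.load('pics/w3.npy'); M=R.from_rotvec(p[3:]).as_matrix()
for z in [-.012,-.006,0,.004,.008,.012]:
    print(z,[w2px('wrist',p[:3]+M@np.array([x,y,z]),'w3').round(1) for x,y in[(.011,-.0427),(.011,.0427),(-.011,-.0427)]])
a=cv2.imread('pics/w3.png')
cv2.imwrite('pics/w3d.png',cv2.resize(a[255:400,130:280],None,fx=4,fy=4,interpolation=cv2.INTER_CUBIC))
go([.522,-.145,.24]); go([.52,-.40,.20])
E
```

```text
-0.012 [array([190.1, 271.7]), array([382.6, 271.7]), array([196.1, 312.1])]
-0.006 [array([193.4, 265.6]), array([379.1, 265.6]), array([198.9, 305.2])]
0 [array([196.6, 259.9]), array([375.9, 259.9]), array([201.6, 298.6])]
0.004 [array([198.6, 256.2]), array([373.8, 256.3]), array([203.3, 294.4])]
0.008 [array([200.5, 252.8]), array([371.9, 252.8]), array([204.9, 290.4])]
0.012 [array([202.3, 249.5]), array([370. , 249.5]), array([206.5, 286.6])]
shift tool [-0.0748 -0.2955 -0.0007] |dist| 0.305 psi 2.7527 t 1.8
shift tool [-0.1697 -0.5322  0.0392] |dist| 0.56 psi 2.7527 t 1.8
```

View pics/w3d.png

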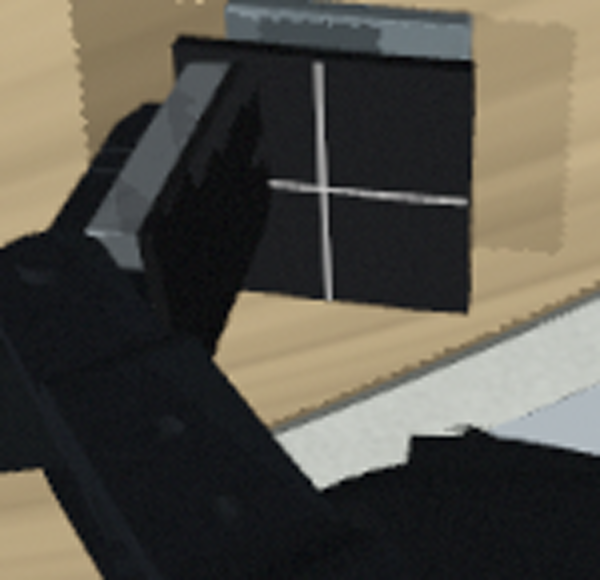

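Request:
arm_command(steps=[{"x": -0.0125,"y": -0.0492,"z": 0,"yaw": 0,"claw": 0.085},{"x": -0.0125,"y": -0.0492,"z": 0,"yaw": 0,"claw": 0.085},{"x": -0.0125,"y": -0.0492,"z": 0,"yaw": 0,"claw": 0.085},{"x": -0.0125,"y": -0.0492,"z": 0,"yaw": 0,"claw": 0.085},{"x": -0.0125,"y": -0.0492,"z": 0,"yaw": 0,"claw": 0.085},{"x": -0.0125,"y": -0.0492,"z": 0,"yaw": 0,"claw": 0.085},{"x": 0,"y": 0,"z": 0,"yaw": 0,"claw": 0.075},{"x": 0,"y": 0,"z": 0,"yaw": 0,"claw": 0.065}])

```text
clock: 2.8
tcp_pos: [0.5236, -0.1424, 0.2392]
eef_rot: [-0.602, -3.083, -0.001]
contact_force: [-0.1, -0.0, 0.3]
gripper_width: 0.0651
```

```bash
python3 - <<'E'
from h import *
a=save('wrist','w4'); print(pose()[0],pose()[2])
go([.50,-.40,.20])
cv2.imwrite('pics/w4b.png',cv2.resize(a[60:260,180:400],None,fx=3.5,fy=3,interpolation=cv2.INTER_CUBIC))
E
```

```text
[ 0.52365706 -0.14214497  0.2392239 ] 2.7568797492900625
shift tool [-0.0749 -0.2479  0.039 ] |dist| 0.262 psi 2.7569 t 2.85
```

View pics/w4.png

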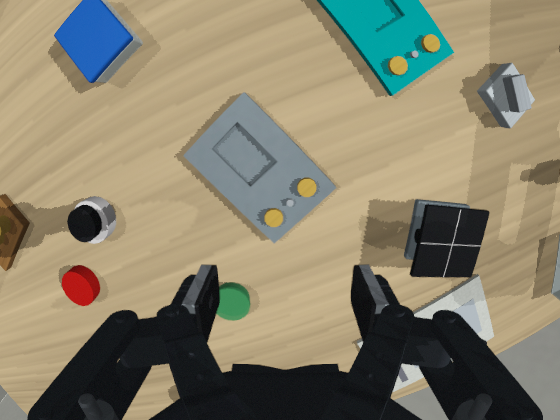

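View pics/w4b.png

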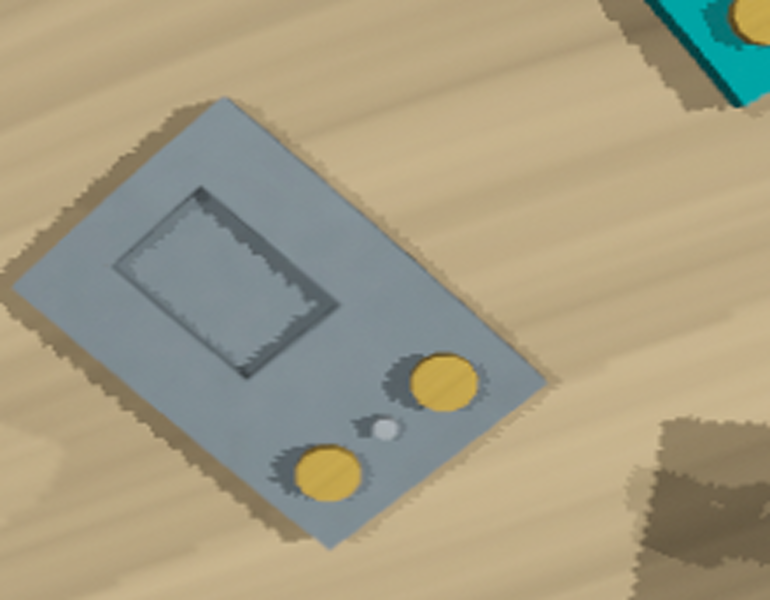

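```bash
python3 - <<'E'
from h import *
def W(pts,z,f): return np.array([px2w('wrist',u,v,z,f)[:2] for u,v in pts])
def rep(n,q):
    e=np.roll(q,-1,0)-q; print(n,'c',q.mean(0).round(4),'len',np.linalg.norm(e,axis=1).round(4),'ang',np.degrees(np.arctan2(e[:,1],e[:,0])).round(1))
k=lambda P:[(180+u/3.5,60+v/3) for u,v in P]
rep('pocket',W(k([(203,186),(340,304),(248,379),(113,266)]),.014,'w4'))
rep('case',W(k([(227,98),(548,381),(330,548),(12,287)]),.014,'w4'))
# cap in w4
print(W([(88,223)],.042,'w4'))
st=W([(449,243),(427,204),(490,211),(474,277),(412,274)],.05,'w4');rep('stage',st[1:]);print(st[0])
p=np.load('pics/w4.npy'); M=R.from_rotvec(p[3:]).as_matrix()
for z in [-.006,0,.004,.008]:
    print(z,[w2px('wrist',p[:3]+M@np.array([x,y,z]),'w4').round(1) for x,y in[(.011,-.0325),(.011,.0325)]])
E
```

```text
pocket c [ 0.4791 -0.1736] len [0.0621 0.0417 0.0617 0.042 ] ang [  21.8  -68.5 -157.9  112.1]
case c [ 0.5025 -0.1649] len [0.1484 0.0999 0.1492 0.1003] ang [  22.   -68.3 -157.9  111.2]
[[ 0.47147203 -0.38594985]]
stage c [0.6599 0.0196] len [0.0914 0.0904 0.0945 0.0878] ang [  62.9  -23.7 -118.6  154.3]
[0.65749213 0.01445591]
-0.006 [array([214.9, 266.2]), array([357.8, 266.2])]
0 [array([217.3, 260.4]), array([355.3, 260.4])]
0.004 [array([218.9, 256.7]), array([353.6, 256.7])]
0.008 [array([220.4, 253.2]), array([352.1, 253.2])]
```

Request:
arm_command(steps=[{"x": -0.012,"y": -0.041,"z": 0,"yaw": 0,"claw": 0.065},{"x": -0.012,"y": -0.041,"z": 0,"yaw": 0,"claw": 0.065},{"x": -0.012,"y": -0.041,"z": 0.01,"yaw": 0,"claw": 0.065},{"x": -0.012,"y": -0.041,"z": 0.01,"yaw": 0,"claw": 0.065},{"x": -0.012,"y": -0.041,"z": 0.01,"yaw": 0,"claw": 0.065},{"x": -0.012,"y": -0.041,"z": 0.01,"yaw": 0,"claw": 0.065},{"x": 0,"y": 0,"z": 0,"yaw": 0,"claw": 0.065}])

```text
clock: 3.72
tcp_pos: [0.4971, -0.3996, 0.1976]
eef_rot: [-0.604, -3.081, -0.002]
contact_force: [0.4, 0.8, 0.5]
gripper_width: 0.065
```

```bash
python3 - <<'E'
from h import *
a=save('wrist','w5'); print(pose()[0],pose()[2])
E
```

```text
[ 0.49764098 -0.39834168  0.19827054] 2.7551349660502984
```

View pics/w5.png

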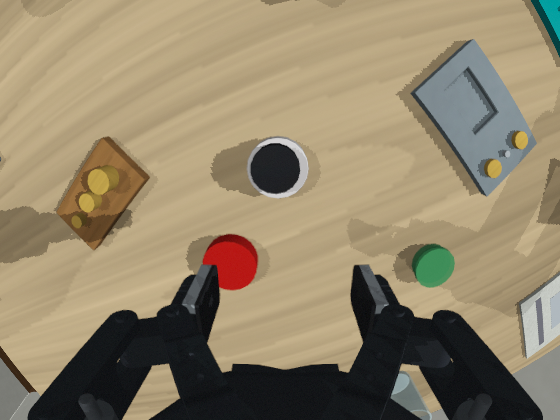

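```bash
python3 - <<'E'
from h import *
a=cv2.imread('pics/w5.png'); c=a[125:210,235:320]
cv2.imwrite('pics/w5c.png',cv2.resize(c,None,fx=7,fy=7,interpolation=cv2.INTER_CUBIC))
g=cv2.cvtColor(a,cv2.COLOR_BGR2GRAY)
m=(g<60).astype(np.uint8); n,l,s,cc=cv2.connectedComponentsWithStats(m)
i=l[168,276]; print(s[i],cc[i])
ys,xs=np.where(l==i); hull=cv2.convexHull(np.c_[xs,ys].astype(np.int32)); print(cv2.minEnclosingCircle(hull),cv2.fitEllipse(hull))
E
```

```text
[ 251  144   49   49 1896] [274.82542194 168.10337553]
((274.8160705566406, 168.0573272705078), 24.844154357910156) ((274.89093017578125, 168.09869384765625), (48.648468017578125, 49.37901306152344), 8.634634017944336)
```

View pics/w5c.png

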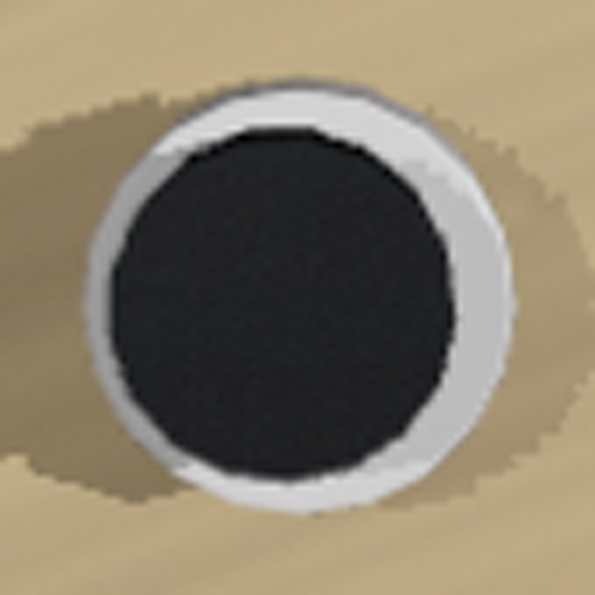

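```bash
python3 - <<'E'
from h import *
c=px2w('wrist',274.85,168.0,.042,'w5');print('cap',c); print('sample', px2w('wrist',235+299/7,125+296/7,.024,'w5'))
go([c[0],c[1],.034])
E
```

```text
cap [ 0.46858393 -0.39834918  0.042     ]
sample [ 0.4717411  -0.39723418  0.024     ]
shift tool [ 0.0267 -0.0111  0.1643] |dist| 0.167 psi 2.7551 t 3.77
```

Request:
arm_command(steps=[{"x": 0.0134,"y": -0.0056,"z": 0.03,"yaw": 0,"claw": 0.065},{"x": 0.0133,"y": -0.0055,"z": 0.04,"yaw": 0,"claw": 0.065},{"x": 0,"y": 0,"z": 0.04,"yaw": 0,"claw": 0.065},{"x": 0,"y": 0,"z": 0.02,"yaw": 0,"claw": 0.065},{"x": 0,"y": 0,"z": 0,"yaw": 0,"claw": 0.065},{"x": 0,"y": 0,"z": 0,"yaw": 0,"claw": 0.065}])

```text
clock: 4.53
tcp_pos: [0.4697, -0.3999, 0.0714]
eef_rot: [0.602, 3.081, -0.002]
contact_force: [0.3, 0.0, 0.4]
gripper_width: 0.065
```

```bash
python3 - <<'E'
from h import *
a=save('wrist','w6'); go([.4686,-.3983,.034])
cv2.imwrite('pics/w6c.png',cv2.resize(a[150:400,160:410],None,fx=2.4,fy=2.4,interpolation=cv2.INTER_CUBIC))
E
```

```text
shift tool [0.0019 0.0014 0.0377] |dist| 0.038 psi 2.7554 t 4.58
```

View pics/w6c.png

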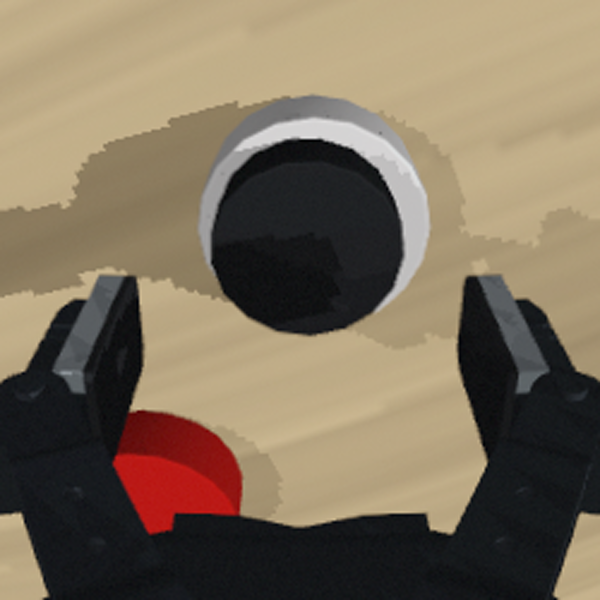

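```bash
python3 - <<'E'
from h import *
a=cv2.imread('pics/w6.png')
g=cv2.cvtColor(a,cv2.COLOR_BGR2GRAY)
print(w2px('wrist',[.4686,-.3983,.042],'w6'))
# model top circle overlay
P=[w2px('wrist',[.4686+.023*np.cos(t),-.3983+.023*np.sin(t),.042],'w6') for t in np.linspace(0,6.283,60)]
cv2.polylines(a,[np.int32(np.array(P)*16)],True,(0,255,0),1,cv2.LINE_AA,4)
P=[w2px('wrist',[.4686+.023*np.cos(t),-.3983+.023*np.sin(t),.024],'w6') for t in np.linspace(0,6.283,60)]
cv2.polylines(a,[np.int32(np.array(P)*16)],True,(0,255,255),1,cv2.LINE_AA,4)
cv2.imwrite('pics/w6d.png',cv2.resize(a[180:310,230:350],None,fx=5,fy=4.5,interpolation=cv2.INTER_CUBIC))
E
```

```text
[288.04202946 252.46541132]
```

View pics/w6d.png

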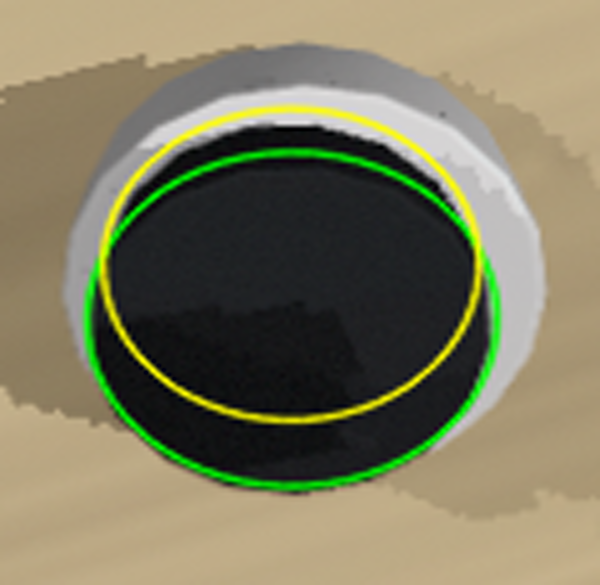

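Request:
arm_command(steps=[{"x": 0.0007,"y": 0.001,"z": 0.02,"yaw": 0,"claw": 0.065},{"x": 0.0007,"y": 0,"z": 0.0165,"yaw": 0,"claw": 0.065},{"x": 0,"y": 0,"z": 0,"yaw": 0,"claw": 0.05},{"x": 0,"y": 0,"z": 0,"yaw": 0,"claw": 0.035},{"x": 0,"y": 0,"z": 0,"yaw": 0,"claw": 0.035},{"x": 0,"y": 0,"z": 0,"yaw": 0,"claw": 0.035}], force=25)

```text
clock: 5.32
tcp_pos: [0.4676, -0.3983, 0.0334]
eef_rot: [0.604, 3.082, -0.001]
contact_force: [0.4, 0.8, -1.1]
gripper_width: 0.0453
```

```bash
python3 - <<'E'
from h import *
a=save('wrist','w7'); s=state(); print(s['gripper_width'],s['contact_force'],s['joint_pos']);go([.4686,-.3983,.034])
cv2.imwrite('pics/w7c.png',cv2.resize(a[180:380,180:400],None,fx=3,fy=3,interpolation=cv2.INTER_CUBIC))
E
```

```text
0.0451229907029197 [ 0.33981967  0.21507024 -0.62758013] [-7.88966420e-01  3.51955951e-01  1.62336901e+00  1.27217878e-07
  1.16537601e+00 -1.97296313e+00]
shift tool [-0.001   0.0003 -0.0007] |dist| 0.001 psi 2.7548 t 5.38
```

View pics/w7c.png

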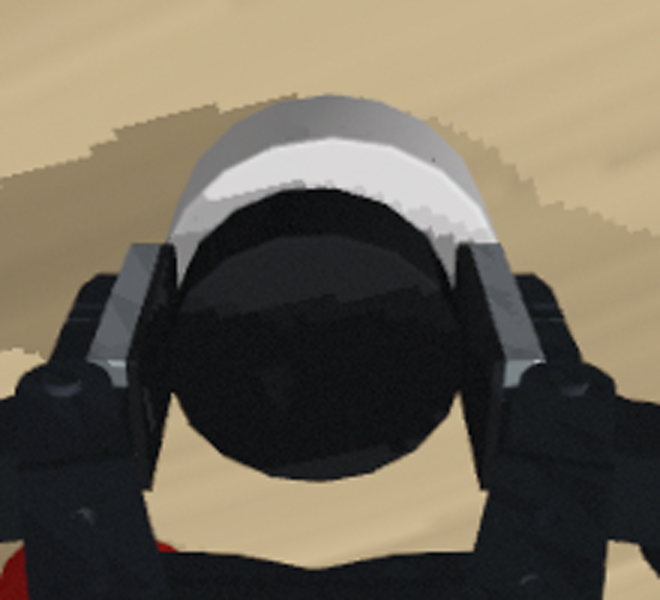

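Request:
arm_command(steps=[{"x": 0,"y": 0,"z": -0.03,"yaw": 0,"claw": 0.035},{"x": 0,"y": 0,"z": -0.05,"yaw": 0,"claw": 0.035},{"x": 0.0084,"y": 0.0233,"z": -0.03,"yaw": 0,"claw": 0.035},{"x": 0.0168,"y": 0.0466,"z": 0,"yaw": 0,"claw": 0.035},{"x": 0.0168,"y": 0.0466,"z": 0,"yaw": 0,"claw": 0.035},{"x": 0.0168,"y": 0.0466,"z": 0,"yaw": 0,"claw": 0.035},{"x": 0.0168,"y": 0.0466,"z": 0,"yaw": 0,"claw": 0.035},{"x": 0.0168,"y": 0.0466,"z": 0,"yaw": 0,"claw": 0.035}])

```text
clock: 6.38
tcp_pos: [0.4785, -0.1243, 0.1433]
eef_rot: [0.604, 3.082, -0.0]
contact_force: [0.2, 0.4, -0.5]
gripper_width: 0.0453
```

```bash
python3 - <<'E'
from h import *
print(state()['gripper_width']);go([.5018,.394,.14],2.7548)
E
```

```text
0.045300557237192215
shift tool [0.174  0.4887 0.0032] |dist| 0.519 psi 2.7545 t 6.38
yaw -0.0003 q6 -1.54 alt yaw 3.1413
shift after yaw [0.1739 0.4888 0.0033]
```

Request:
arm_command(steps=[{"x": 0.0168,"y": 0.0466,"z": 0,"yaw": 0,"claw": 0.035},{"x": 0.0168,"y": 0.0466,"z": 0,"yaw": 0,"claw": 0.035},{"x": 0.0168,"y": 0.0466,"z": 0,"yaw": 0,"claw": 0.035},{"x": 0.0168,"y": 0.0466,"z": 0,"yaw": 0,"claw": 0.035},{"x": 0.0168,"y": 0.0466,"z": 0,"yaw": 0,"claw": 0.035},{"x": 0.0168,"y": 0.0466,"z": 0,"yaw": 0,"claw": 0.035},{"x": 0.0168,"y": 0.0466,"z": 0,"yaw": 0,"claw": 0.035},{"x": 0.0168,"y": 0.0466,"z": 0,"yaw": 0,"claw": 0.035}])

```text
clock: 7.38
tcp_pos: [0.4946, 0.272, 0.1433]
eef_rot: [0.603, 3.082, 0.001]
contact_force: [0.6, -0.3, -0.1]
gripper_width: 0.0451
```

```bash
python3 - <<'E'
from h import *
print(state()['gripper_width']);go([.5018,.394,.14],2.7548)
E
```

```text
0.045145759831415666
shift tool [0.0393 0.1157 0.0033] |dist| 0.122 psi 2.7549 t 7.38
yaw 0.0001 q6 -0.77 alt yaw -3.1415
shift after yaw [0.0394 0.1157 0.0033]
```

Request:
arm_command(steps=[{"x": 0.013,"y": 0.039,"z": 0,"yaw": 0,"claw": 0.035},{"x": 0.013,"y": 0.039,"z": 0,"yaw": 0,"claw": 0.035},{"x": 0.013,"y": 0.039,"z": 0.01,"yaw": 0,"claw": 0.035},{"x": 0,"y": 0,"z": 0.02,"yaw": 0,"claw": 0.035},{"x": 0,"y": 0,"z": 0.02,"yaw": 0,"claw": 0.035},{"x": 0,"y": 0,"z": 0,"yaw": 0,"claw": 0.035},{"x": 0,"y": 0,"z": 0,"yaw": 0,"claw": 0.035}])

```text
clock: 8.25
tcp_pos: [0.5029, 0.3925, 0.0931]
eef_rot: [0.605, 3.083, -0.0]
contact_force: [-0.0, 0.0, -0.1]
gripper_width: 0.0452
```

```bash
python3 - <<'E'
from h import *
print(state()['gripper_width']);go([.5018,.394,.0615],2.7548)
a=save('wrist','w8'); b=save('scene','s8');c=save('side','d8')
go([.5018,.394,.0615],2.7548)
cv2.imwrite('pics/w8c.png',cv2.resize(a[150:350,180:400],None,fx=3,fy=3,interpolation=cv2.INTER_CUBIC))
cv2.imwrite('pics/s8c.png',np.hstack([cv2.resize(b[230:330,400:500],None,fx=4,fy=4,interpolation=cv2.INTER_CUBIC),cv2.resize(c[100:200,130:230],None,fx=4,fy=4,interpolation=cv2.INTER_CUBIC)]))
E
```

```text
0.04519506458555655
shift tool [0.0016 0.001  0.0316] |dist| 0.032 psi 2.7537 t 8.25
yaw -0.0011 q6 -0.6 alt yaw 3.1405
shift after yaw [0.0016 0.001  0.0316]
shift tool [0.0018 0.0001 0.0326] |dist| 0.033 psi 2.7541 t 8.4
yaw -0.0007 q6 -0.6 alt yaw 3.1409
shift after yaw [0.0018 0.0001 0.0326]
```

View pics/w8c.png

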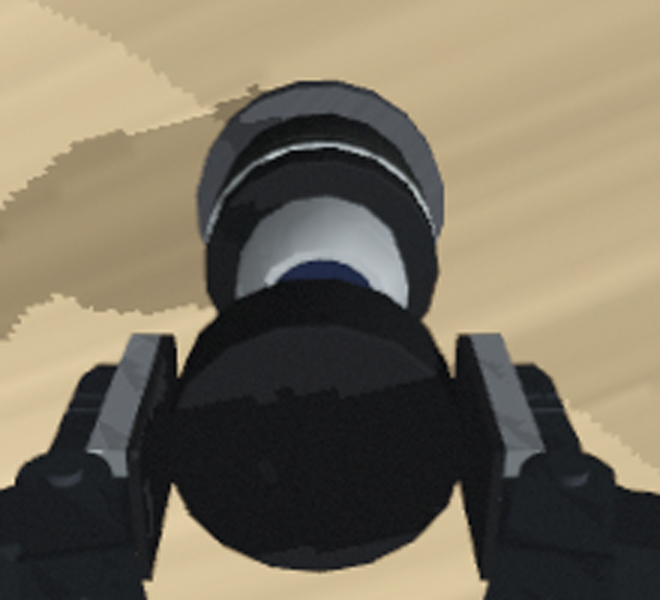

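View pics/s8c.png

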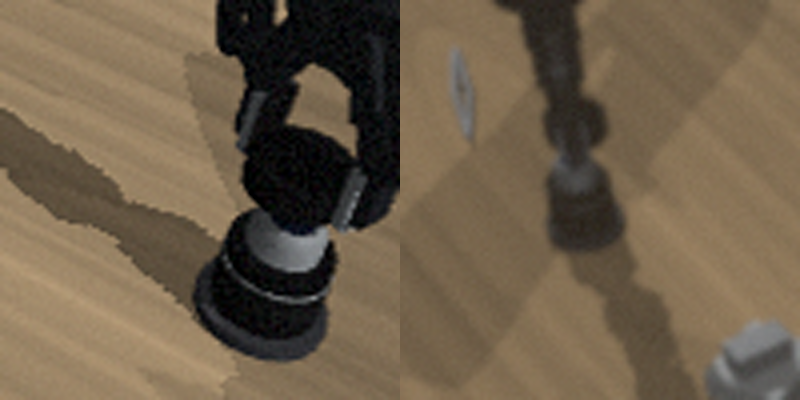

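```bash
python3 - <<'E'
from h import *
a=cv2.imread('pics/w8.png')
a=cv2.resize(a[150:350,180:400],None,fx=3.5,fy=3,interpolation=cv2.INTER_CUBIC)
def circ(cx,cy,z,r,col):
    P=np.array([w2px('wrist',[cx+r*np.cos(t),cy+r*np.sin(t),z],'w8') for t in np.linspace(0,6.283,60)])
    P=(P-[180,150])*[3.5,3]; cv2.polylines(a,[np.int32(P*16)],True,col,1,cv2.LINE_AA,4)
circ(.5018,.394,.065,.0125,(0,255,255)); circ(.5018,.394,.047,.024,(0,255,0)); circ(.5018,.394,.06,.0165,(255,0,255))
circ(.5018,.394,.0,.03,(0,128,255))
p=np.load('pics/w8.npy');circ(p[0],p[1],p[2]+.0085,.023,(255,255,0))
cv2.imwrite('pics/w8d.png',a)
E
```

```text
(no output)
```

View pics/w8d.png

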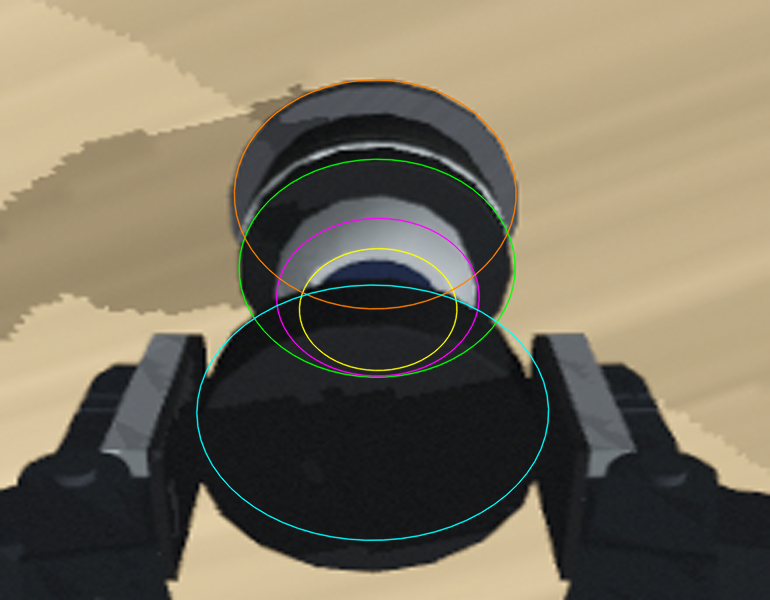

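```bash
python3 - <<'E'
from h import *
for f in ['w6','w7']:
    a=cv2.imread(f'pics/{f}.png')
    a=cv2.resize(a[180:380,180:400],None,fx=3,fy=3,interpolation=cv2.INTER_CUBIC)
    def circ(cx,cy,z,r,col):
        P=np.array([w2px('wrist',[cx+r*np.cos(t),cy+r*np.sin(t),z],f) for t in np.linspace(0,6.283,60)])
        P=(P-[180,180])*3; cv2.polylines(a,[np.int32(P*16)],True,col,1,cv2.LINE_AA,4)
    circ(.4693,-.3986,.042,.023,(255,255,0)); circ(.4719,-.3972,.024,.03,(0,255,0)); circ(.4719,-.3972,.0,.03,(0,255,255))
    cv2.imwrite(f'pics/{f}e.png',a)
E
```

```text
(no output)
```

View pics/w6e.png

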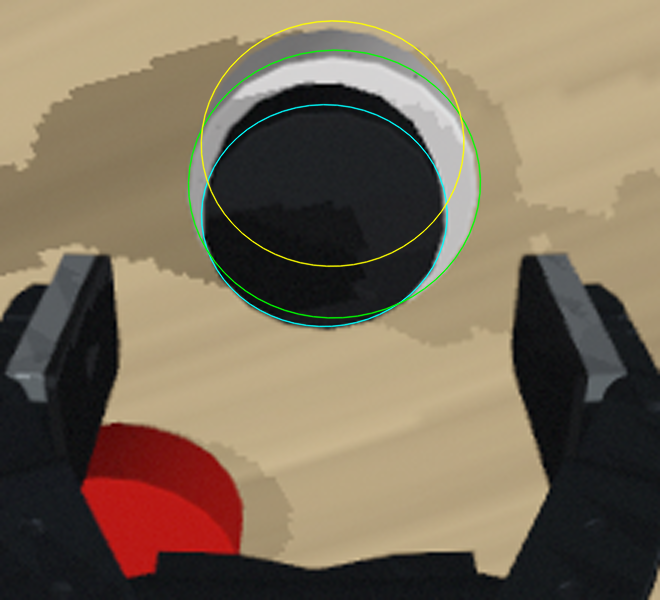

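View pics/w7e.png

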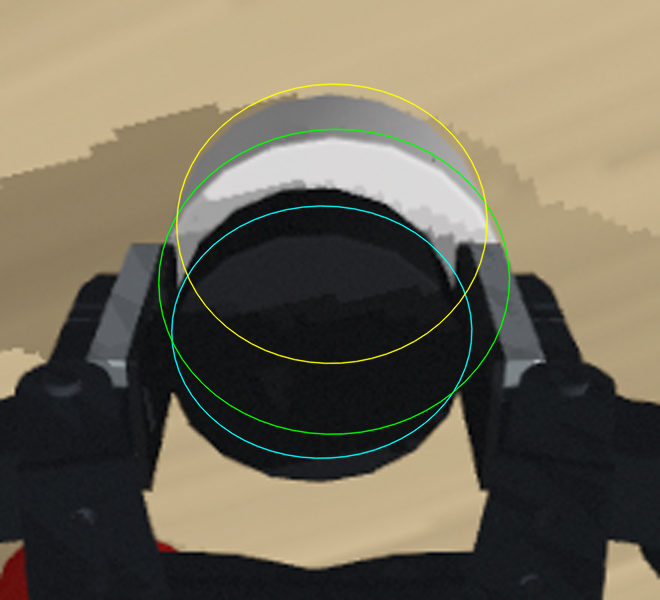

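```bash
python3 - <<'E'
from h import *
from scipy.optimize import least_squares
p=np.load('pics/w8.npy');M=R.from_rotvec(p[3:]).as_matrix()
t=np.linspace(0,2*np.pi,200)
def ext(q,zt,r):
    P=np.array([w2px('wrist',p[:3]+M@np.array([q[0]+r*np.cos(a),q[1]+r*np.sin(a),-zt]),'w8') for a in t])
    return np.array([P[:,1].min(),P[:,1].max(),P[:,0].min(),P[:,0].max()])
obs=np.array([150+324/3,150+571/3,180+178/3,180+458/3])
for zt,r in [(.0085,.023),(.0085,.0222),(.006,.0225),(.003,.0225)]:
    s=least_squares(lambda q:ext(q,zt,r)-obs,[0,0]); print(zt,r,s.x.round(4),s.fun.round(1))
L=M.T@(np.array([.5018,.394,.065])-p[:3]); print('lens in tool',L.round(4))
E
```

```text
Traceback (most recent call last):
  File "h.py", line 23, in w2px
    c,T=cam(n,f); F=210/np.tan(np.radians(c['fov_y'])/2)
        ~~~^^^^^
  File "h.py", line 7, in cam
    c=camera_info(n)
ValueError: time passes only in moves, steps and waits
```

```bash
sed -i 's/    c=camera_info(n)$/    c=CI(n)/' h.py; sed -i '3a import functools,pickle,os\ndef CI(n):\n    g="ci_"+n+".pkl"\n    if not os.path.exists(g): pickle.dump(camera_info(n),open(g,"wb"))\n    return CIc(g)\n@functools.lru_cache(None)\ndef CIc(g): return pickle.load(open(g,"rb"))' h.py
cat > fit.py <<'E'
from h import *
from scipy.optimize import least_squares
def fitcap(f,obs,L):
    p=np.load(f'pics/{f}.npy');M=R.from_rotvec(p[3:]).as_matrix()
    t=np.linspace(0,2*np.pi,100)
    def ext(q,zt,r):
        P=np.array([w2px('wrist',p[:3]+M@np.array([q[0]+r*np.cos(a),q[1]+r*np.sin(a),-zt]),f) for a in t])
        return np.array([P[:,1].min(),P[:,1].max(),P[:,0].min(),P[:,0].max()])
    for zt,r in [(.0085,.023),(.0085,.0222),(.006,.0225),(.003,.0225)]:
        s=least_squares(lambda q:ext(q,zt,r)-obs,[0,0]); print(zt,r,s.x.round(4),s.fun.round(1))
    print('lens in tool',(M.T@(np.array(L)-p[:3])).round(4))
E
python3 - <<'E'
from fit import *
fitcap('w8',np.array([150+324/3,150+571/3,180+178/3,180+458/3]),[.5018,.394,.065])
E
```

```text
0.0085 0.023 [-0.0066 -0.0001] [ 0.7 -0.4 -2.6  2.6]
0.0085 0.0222 [-0.0062 -0.0002] [ 1.7 -2.1 -0.9  0.9]
0.006 0.0225 [-0.0079 -0.0001] [ 1.8 -2.4 -0.7  0.7]
0.003 0.0225 [-0.0097 -0.0001] [ 2.5 -3.4  0.4 -0.4]
lens in tool [0.0016 0.001  0.0281]
```

```bash
python3 - <<'E'
from h import *
p=np.load('pics/w8.npy');M=R.from_rotvec(p[3:]).as_matrix()
for x in (.013,.011,.008,.005):
  for z in (.0,.0057,.008): print(x,z,(w2px('wrist',p[:3]+M@np.array([x,-.0226,z]),'w8')-[180,150])*3)
E
```

```text
0.013 0.0 [173.28329002 320.71684738]
0.013 0.0057 [177.96370016 305.27644543]
0.013 0.008 [179.77179252 299.32777025]
0.011 0.0 [174.00683309 332.2315864 ]
0.011 0.0057 [178.62358547 316.50296926]
0.011 0.008 [180.40807972 310.44016532]
0.008 0.0 [175.10186886 349.25340872]
0.008 0.0057 [179.62319068 333.114059  ]
0.008 0.008 [181.37226683 326.88813908]
0.005 0.0 [176.2070702  365.97284671]
0.005 0.0057 [180.633209   349.44830279]
0.005 0.008 [182.34690812 343.06884457]
```

Request:
arm_command(steps=[{"x": 0.0033,"y": 0.0004,"z": 0,"yaw": 0,"claw": 0.035},{"x": 0.0033,"y": 0.0004,"z": 0.008,"yaw": 0,"claw": 0.035},{"x": 0,"y": 0,"z": 0.008,"yaw": 0,"claw": 0.035},{"x": 0,"y": 0,"z": 0,"yaw": 0,"claw": 0.035},{"x": 0,"y": 0,"z": 0,"yaw": 0,"claw": 0.035}])

```text
clock: 9.02
tcp_pos: [0.4967, 0.3965, 0.0766]
eef_rot: [-0.604, -3.083, 0.0]
contact_force: [0.2, 0.0, 0.1]
gripper_width: 0.0451
```

```bash
python3 - <<'E'
from h import *
print(state()['gripper_width']);go([.5018,.394,.0615],2.7548)
a=save('wrist','w9'); b=save('scene','s9');c=save('side','d9')
go([.5018,.394,.0615],2.7548)
cv2.imwrite('pics/s9c.png',np.hstack([cv2.resize(b[245:325,420:500],None,fx=5,fy=5,interpolation=cv2.INTER_CUBIC),cv2.resize(c[110:170,145:205],None,fx=6.6667,fy=6.6667,interpolation=cv2.INTER_CUBIC)]))
a=cv2.resize(a[150:350,180:400],None,fx=3.5,fy=3,interpolation=cv2.INTER_CUBIC)
def circ(cx,cy,z,r,col):
    P=np.array([w2px('wrist',[cx+r*np.cos(t),cy+r*np.sin(t),z],'w9') for t in np.linspace(0,6.283,60)])
    P=(P-[180,150])*[3.5,3]; cv2.polylines(a,[np.int32(P*16)],True,col,1,cv2.LINE_AA,4)
circ(.5018,.394,.047,.024,(0,255,0)); circ(.5018,.394,.0,.03,(0,128,255))
circ(.5018,.394,.086,.0222,(255,255,0))
cv2.imwrite('pics/w9d.png',a)
E
```

```text
0.045138823917773546
shift tool [-0.0057 -0.0003  0.0151] |dist| 0.016 psi 2.7548 t 9.03
yaw 0.0 q6 -0.59 alt yaw -3.1416
shift after yaw [-0.0057 -0.0003  0.0151]
shift tool [-0.0054 -0.0006  0.0156] |dist| 0.017 psi 2.7547 t 9.18
yaw -0.0001 q6 -0.59 alt yaw 3.1415
shift after yaw [-0.0054 -0.0006  0.0156]
```

View pics/w9d.png

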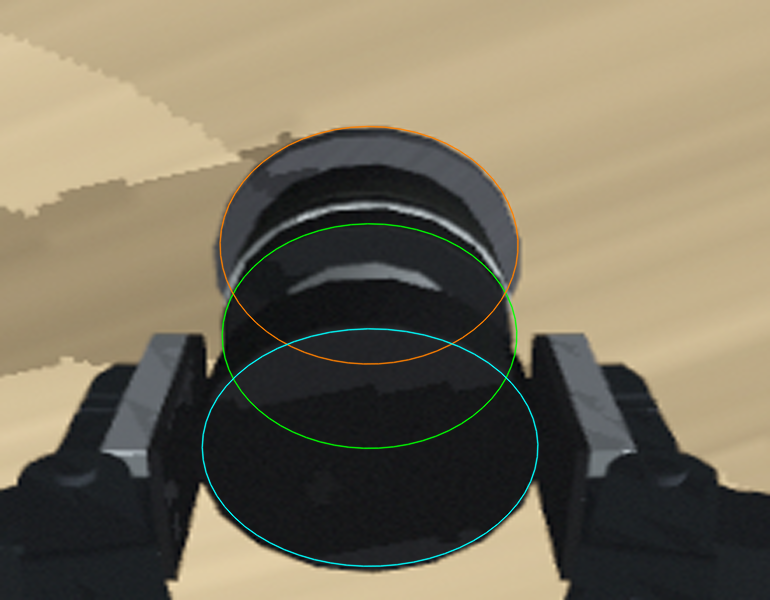

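View pics/s9c.png

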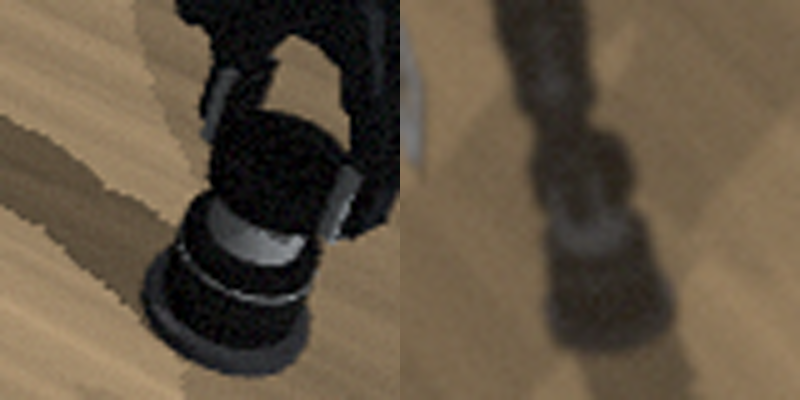

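Request:
arm_command(steps=[{"x": 0,"y": 0,"z": 0.005,"yaw": 0,"claw": 0.035},{"x": 0,"y": 0,"z": 0.005,"yaw": 0,"claw": 0.035},{"x": 0,"y": 0,"z": 0.003,"yaw": 0,"claw": 0.035},{"x": 0,"y": 0,"z": 0,"yaw": 0,"claw": 0.035}])

```text
clock: 9.68
tcp_pos: [0.4964, 0.3963, 0.0632]
eef_rot: [-0.604, -3.082, 0.001]
contact_force: [-0.2, -0.1, -0.4]
gripper_width: 0.0455
```

```bash
python3 - <<'E'
from h import *
s=state();print(s['contact_force'],s['wrist_torque']);go([.5018,.394,.0615],2.7548)
E
```

```text
[-0.15422714 -0.12609653 -0.37777114] [-0.06413915 -0.00971177 -0.00691762]
shift tool [-0.0058 -0.0001  0.0017] |dist| 0.006 psi 2.7548 t 9.68
yaw -0.0 q6 -0.59 alt yaw 3.1415
shift after yaw [-0.0058 -0.0001  0.0017]
```

No contact yet. Ease down a little more, watching the force.

Request:
arm_command(steps=[{"x": 0,"y": 0,"z": 0.0015,"yaw": 0,"claw": 0.035},{"x": 0,"y": 0,"z": 0.001,"yaw": 0,"claw": 0.035},{"x": 0,"y": 0,"z": 0,"yaw": 0,"claw": 0.035}])

```text
clock: 10.05
tcp_pos: [0.4967, 0.3965, 0.0613]
eef_rot: [0.604, 3.083, -0.0]
contact_force: [0.7, 0.3, -0.2]
gripper_width: 0.0452
```

```bash
python3 - <<'E'
from h import *
s=state();print(s['contact_force'],s['wrist_torque']);go([.5018,.394,.0615],2.7548)
a=save('wrist','w10');b=save('scene','s10')
cv2.imwrite('pics/w10c.png',np.hstack([cv2.resize(a[150:350,180:380],None,fx=2,fy=2,interpolation=cv2.INTER_CUBIC),cv2.resize(b[245:325,420:500],None,fx=5,fy=5,interpolation=cv2.INTER_CUBIC)]))
E
```

```text
[ 0.66607201  0.326723   -0.23712956] [-0.01356367 -0.03469844 -0.00866101]
shift tool [-0.0056 -0.0004 -0.0002] |dist| 0.006 psi 2.7548 t 10.05
yaw 0.0 q6 -0.59 alt yaw -3.1415
shift after yaw [-0.0056 -0.0004 -0.0002]
```

View pics/w10c.png

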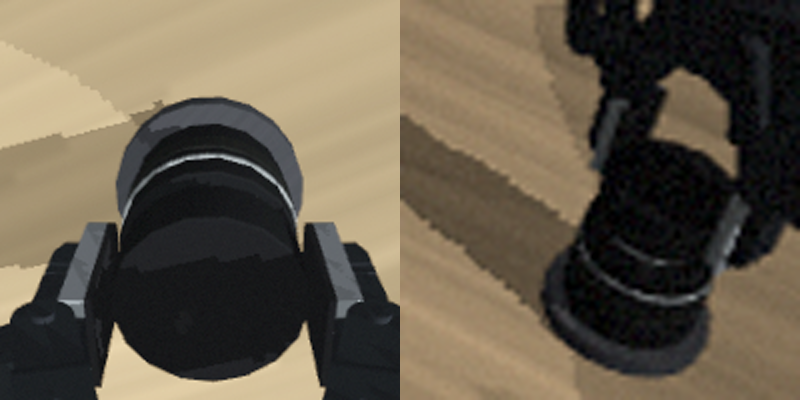

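Request:
arm_command(steps=[{"x": 0,"y": 0,"z": 0.001,"yaw": 0,"claw": 0.035},{"x": 0,"y": 0,"z": 0,"yaw": 0,"claw": 0.048},{"x": 0,"y": 0,"z": 0,"yaw": 0,"claw": 0.062},{"x": 0,"y": 0,"z": 0,"yaw": 0,"claw": 0.062},{"x": 0,"y": 0,"z": -0.02,"yaw": 0,"claw": 0.062},{"x": 0,"y": 0,"z": -0.05,"yaw": 0,"claw": 0.062},{"x": 0,"y": 0,"z": -0.05,"yaw": 0,"claw": 0.062},{"x": 0,"y": 0,"z": 0,"yaw": 0,"claw": 0.062}])

```text
clock: 11.15
tcp_pos: [0.4999, 0.3987, 0.1887]
eef_rot: [0.602, 3.075, 0.013]
contact_force: [-0.7, 1.5, -0.7]
gripper_width: 0.0616
```

```bash
python3 - <<'E'
from h import *
a=save('wrist','w11');b=save('scene','s11')
cv2.imwrite('pics/w11c.png',np.hstack([cv2.resize(a[120:320,180:380],None,fx=2,fy=2,interpolation=cv2.INTER_CUBIC),cv2.resize(b[245:325,420:500],None,fx=5,fy=5,interpolation=cv2.INTER_CUBIC)]))
go([.517,.168,.10],np.radians(0.0)); print(state()['joint_pos'])
E
```

```text
shift tool [-0.1043 -0.2049  0.0822] |dist| 0.244 psi 2.7548 t 11.25
yaw 2.7548 q6 -0.59 alt yaw -0.3868
shift after yaw [0.0195 0.229  0.0826]
[ 5.93036409e-01  2.55382651e-01  1.45104416e+00 -1.19781901e-05
  1.43190908e+00 -5.90989941e-01]
```

View pics/w11c.png

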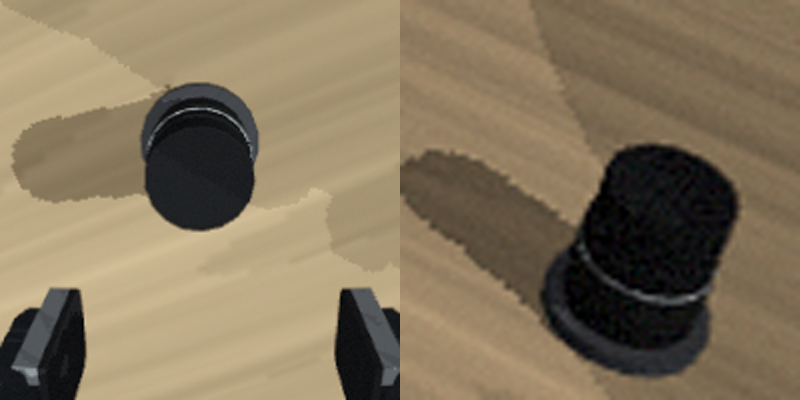

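```bash
python3 - <<'E'
from h import *
p=np.load('pics/w9.npy');M=R.from_rotvec(p[3:]).as_matrix()
b=cv2.imread('pics/s9.png'); b=cv2.resize(b[245:325,420:500],None,fx=8,fy=8,interpolation=cv2.INTER_CUBIC)
L=(w2px('scene',[.5018,.394,0])-[420,245])*8; print(L)
for z,col in((0,(0,255,255)),(.0057,(0,255,0))):
  for y in (-.0226,.0226):
    q=[w2px('scene',p[:3]+M@np.array([x,y,z])) for x in (-.011,.011)]
    q=(np.array(q)-[420,245])*8; cv2.line(b,tuple(np.int32(q[0])),tuple(np.int32(q[1])),col,1)
q=[w2px('scene',[.5018+.03*np.cos(t),.394+.03*np.sin(t),0]) for t in np.linspace(0,6.28,50)]
cv2.polylines(b,[np.int32((np.array(q)-[420,245])*8)],True,(0,128,255),1)
cv2.imwrite('pics/s9e.png',b[:600])
E
```

```text
[347.76586757 493.19984363]
```

View pics/s9e.png

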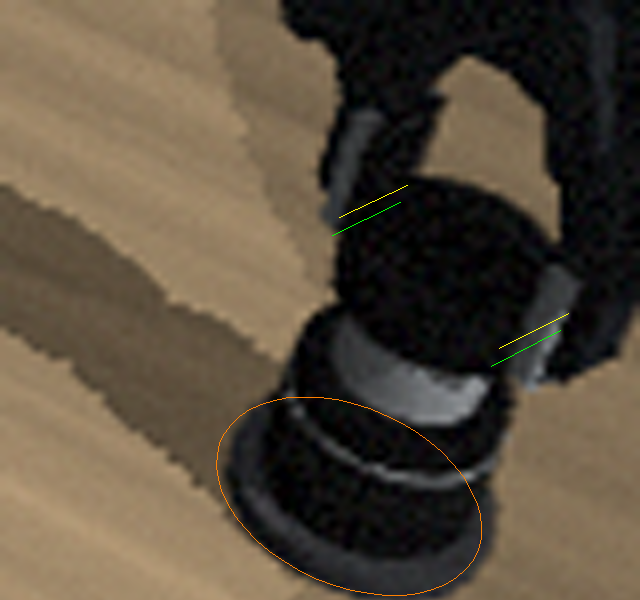

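Request:
arm_command(steps=[{"x": 0,"y": -0.03,"z": 0,"yaw": -0.129,"claw": 0.05},{"x": 0,"y": -0.03,"z": 0,"yaw": -0.129,"claw": 0.05},{"x": 0,"y": -0.03,"z": 0,"yaw": -0.129,"claw": 0.05},{"x": 0,"y": -0.04,"z": 0,"yaw": 0,"claw": 0.05},{"x": 0,"y": -0.04,"z": 0.01,"yaw": 0,"claw": 0.05},{"x": 0,"y": 0,"z": 0.01,"yaw": 0,"claw": 0.05},{"x": 0,"y": 0,"z": 0,"yaw": 0,"claw": 0.05}])

```text
clock: 12.12
tcp_pos: [0.4727, 0.2297, 0.1585]
eef_rot: [-0.001, -3.138, 0.001]
contact_force: [-0.2, 1.0, -0.0]
gripper_width: 0.05
```

```bash
python3 - <<'E'
from h import *
go([.545,.169,.16],np.pi)
E
```

```text
shift tool [-0.0723 -0.0606 -0.0017] |dist| 0.094 psi 3.1411 t 12.12
yaw -0.0005 q6 -1.22 alt yaw 3.1411
shift after yaw [-0.0723 -0.0607 -0.0015]
```

Request:
arm_command(steps=[{"x": -0.036,"y": -0.03,"z": 0,"yaw": 0,"claw": 0.05},{"x": -0.036,"y": -0.03,"z": 0,"yaw": 0,"claw": 0.05},{"x": 0,"y": 0,"z": 0,"yaw": 0,"claw": 0.05},{"x": 0,"y": 0,"z": 0,"yaw": 0,"claw": 0.05}])

```text
clock: 12.62
tcp_pos: [0.5456, 0.1709, 0.1599]
eef_rot: [0.001, -3.14, -0.0]
contact_force: [-0.8, -0.0, -0.2]
gripper_width: 0.0501
```

```bash
python3 - <<'E'
from h import *
a=save('wrist','w12');go([.515,.169,.042],np.pi)
cv2.imwrite('pics/w12c.png',cv2.resize(a[100:240,210:370],None,fx=4.5,fy=4.2,interpolation=cv2.INTER_CUBIC))
E
```

```text
shift tool [ 0.0302 -0.0021  0.118 ] |dist| 0.122 psi -3.1403 t 12.68
yaw 0.0013 q6 -1.36 alt yaw -3.1403
shift after yaw [ 0.0303 -0.0021  0.118 ]
```

View pics/w12c.png

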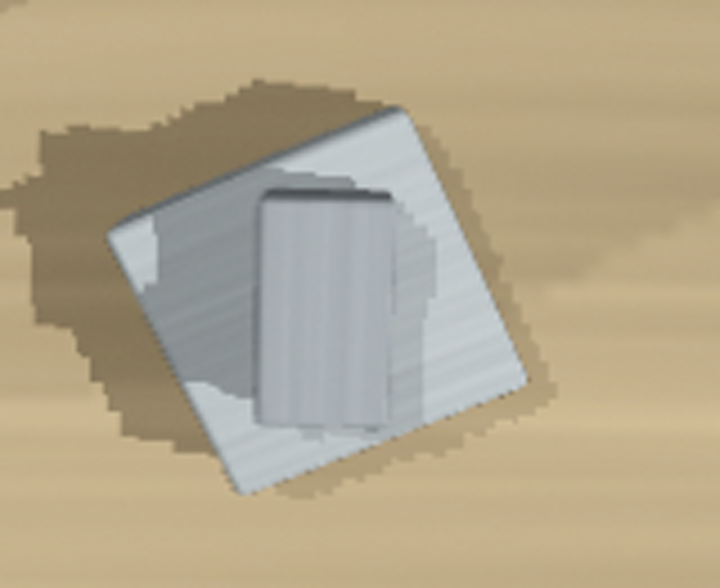

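```bash
python3 - <<'E'
from h import *
P=[(262,199),(392,199),(389,428),(257,426)]
q=np.array([px2w('wrist',210+u/4.5,100+v/4.2,.044,'w12')[:2] for u,v in P]);e=np.roll(q,-1,0)-q
print(q.mean(0),np.linalg.norm(e,axis=1).round(4),np.degrees(np.arctan2(e[:,1],e[:,0])).round(1))
P=[(402,108),(527,381),(241,494),(107,235)]
q=np.array([px2w('wrist',210+u/4.5,100+v/4.2,.024,'w12')[:2] for u,v in P]);e=np.roll(q,-1,0)-q
print(q.mean(0),np.linalg.norm(e,axis=1).round(4),np.degrees(np.arctan2(e[:,1],e[:,0])).round(1))
E
```

```text
[0.51740944 0.16813113] [0.0224 0.044  0.0236 0.0436] [ 9.000e+01 -1.000e-01 -9.090e+01  1.782e+02]
[0.51978453 0.16686917] [0.0608 0.0606 0.0602 0.0606] [  23.9  -66.  -156.   114.6]
```

Request:
arm_command(steps=[{"x": 0.015,"y": -0.001,"z": 0.02,"yaw": 0,"claw": 0.05},{"x": 0.015,"y": -0.001,"z": 0.03,"yaw": 0,"claw": 0.05},{"x": 0,"y": 0,"z": 0.04,"yaw": 0,"claw": 0.05},{"x": 0,"y": 0,"z": 0.02,"yaw": 0,"claw": 0.05},{"x": 0,"y": 0,"z": 0.005,"yaw": 0,"claw": 0.045},{"x": 0,"y": 0,"z": 0,"yaw": 0,"claw": 0.045}], force=40)

```text
clock: 13.42
tcp_pos: [0.5159, 0.1687, 0.0458]
eef_rot: [-0.002, 3.141, 0.0]
contact_force: [0.0, -0.2, 0.5]
gripper_width: 0.0447
```

```bash
python3 - <<'E'
from h import *
a=save('wrist','w13');go([.515,.168,.042],np.pi);print(state()['contact_force'])
cv2.imwrite('pics/w13c.png',cv2.resize(a[180:380,180:400],None,fx=3,fy=3,interpolation=cv2.INTER_CUBIC))
E
```

```text
shift tool [ 0.0015 -0.0006  0.0044] |dist| 0.005 psi -3.1406 t 13.47
yaw 0.001 q6 -1.35 alt yaw -3.1406
shift after yaw [ 0.0015 -0.0006  0.0044]
[-0.96763183 -0.11368296  0.03820412]
```

View pics/w13c.png

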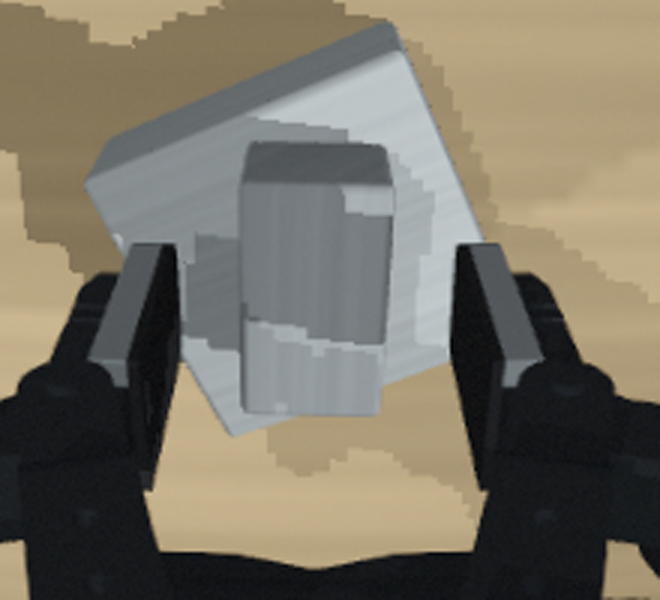

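Request:
arm_command(steps=[{"x": 0.0007,"y": 0,"z": 0.0035,"yaw": 0,"claw": 0.045},{"x": 0,"y": 0,"z": 0,"yaw": 0,"claw": 0.03},{"x": 0,"y": 0,"z": 0,"yaw": 0,"claw": 0.018},{"x": 0,"y": 0,"z": 0,"yaw": 0,"claw": 0.015},{"x": 0,"y": 0,"z": 0,"yaw": 0,"claw": 0.015}], force=40)

```text
clock: 14.1
tcp_pos: [0.5157, 0.168, 0.0424]
eef_rot: [-0.0, 3.141, 0.0]
contact_force: [-0.8, -0.6, 6.4]
gripper_width: 0.0225
```

```bash
python3 - <<'E'
from h import *
a=save('wrist','w14');go([.515,.168,.042],np.pi);print(state()['contact_force'],state()['gripper_width'])
cv2.imwrite('pics/w14c.png',cv2.resize(a[180:380,180:400],None,fx=3,fy=3,interpolation=cv2.INTER_CUBIC))
E
```

```text
shift tool [ 0.0007 -0.0001  0.0004] |dist| 0.001 psi -3.1415 t 14.15
yaw 0.0001 q6 -1.35 alt yaw -3.1415
shift after yaw [ 0.0007 -0.0001  0.0004]
[-0.58273033 -0.41014756  5.12902795] 0.022694527815319814
```

View pics/w14c.png

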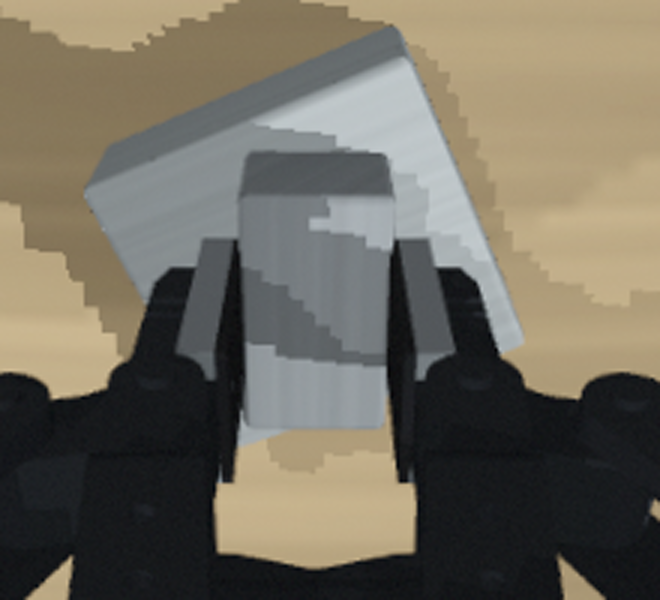

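Request:
arm_command(steps=[{"x": 0,"y": 0,"z": -0.02,"yaw": 0,"claw": 0.015},{"x": 0,"y": 0,"z": -0.04,"yaw": 0,"claw": 0.015},{"x": 0,"y": 0,"z": -0.03,"yaw": 0,"claw": 0.015},{"x": 0.0047,"y": -0.0427,"z": 0,"yaw": 0,"claw": 0.015},{"x": 0.0047,"y": -0.0427,"z": 0,"yaw": 0,"claw": 0.015},{"x": 0.0047,"y": -0.0427,"z": 0,"yaw": 0,"claw": 0.015},{"x": 0.0047,"y": -0.0427,"z": 0,"yaw": 0,"claw": 0.015},{"x": 0.0047,"y": -0.0427,"z": 0,"yaw": 0,"claw": 0.015}])

```text
clock: 15.15
tcp_pos: [0.491, -0.0468, 0.1312]
eef_rot: [0.0, -3.141, -0.0]
contact_force: [0.0, -0.9, -2.0]
gripper_width: 0.0226
```

Request:
arm_command(steps=[{"x": 0.0047,"y": -0.0427,"z": 0,"yaw": 0,"claw": 0.015},{"x": 0.0047,"y": -0.0427,"z": 0,"yaw": 0,"claw": 0.015},{"x": 0.0047,"y": -0.0427,"z": 0,"yaw": 0,"claw": 0.015},{"x": 0,"y": 0,"z": 0.01,"yaw": -0.129,"claw": 0.015},{"x": 0,"y": 0,"z": 0.02,"yaw": -0.129,"claw": 0.015},{"x": 0,"y": 0,"z": 0.02,"yaw": -0.128,"claw": 0.015},{"x": 0,"y": 0,"z": 0,"yaw": 0,"claw": 0.015},{"x": 0,"y": 0,"z": 0,"yaw": 0,"claw": 0.015}])

```text
clock: 16.15
tcp_pos: [0.4779, -0.1737, 0.0822]
eef_rot: [-0.599, 3.084, -0.0]
contact_force: [1.0, 1.0, -1.4]
gripper_width: 0.023
```

```bash
python3 - <<'E'
from h import *
go([.4778,-.1738,.0244],np.radians(202.05));print(state()['gripper_width'])
a=save('wrist','w15');b=save('side','d15')
go([.4778,-.1738,.0244],np.radians(202.05))
def ov(c,f):
    t=np.radians(22.05);A=np.array([[np.cos(t),-np.sin(t)],[np.sin(t),np.cos(t)]])
    return np.array([w2px('wrist',np.r_[A@np.array([x,y])+[.4791,-.1736],.014],'w15') for x,y in[(.031,.021),(-.031,.021),(-.031,-.021),(.031,-.021)]])
cv2.polylines(a,[np.int32(ov(0,0)*16)],True,(0,255,0),1,cv2.LINE_AA,4)
cv2.imwrite('pics/w15c.png',np.hstack([cv2.resize(a[120:370,150:430],None,fx=2,fy=2,interpolation=cv2.INTER_CUBIC)]))
cv2.imwrite('pics/d15c.png',cv2.resize(b[220:320,240:340],None,fx=5,fy=5,interpolation=cv2.INTER_CUBIC))
E
```

```text
shift tool [ 0.0001 -0.0001  0.0578] |dist| 0.058 psi -2.7581 t 16.15
yaw -0.0014 q6 -2.4 alt yaw 3.1402
shift after yaw [ 0.0001 -0.0001  0.0578]
0.022970960808638995
shift tool [0.0006 0.0004 0.0585] |dist| 0.058 psi -2.7571 t 16.25
yaw -0.0004 q6 -2.4 alt yaw 3.1412
shift after yaw [0.0005 0.0003 0.0585]
```

View pics/w15c.png

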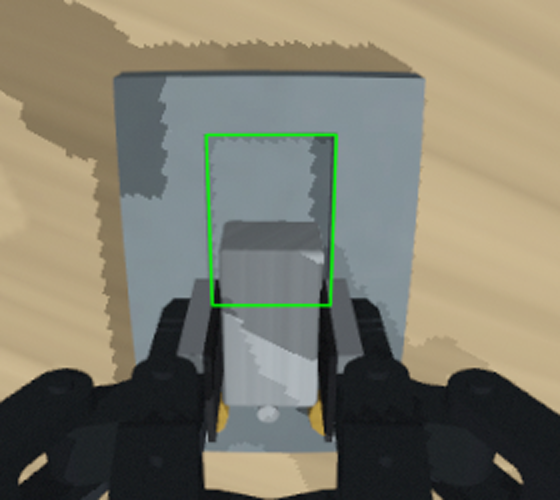

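View pics/d15c.png

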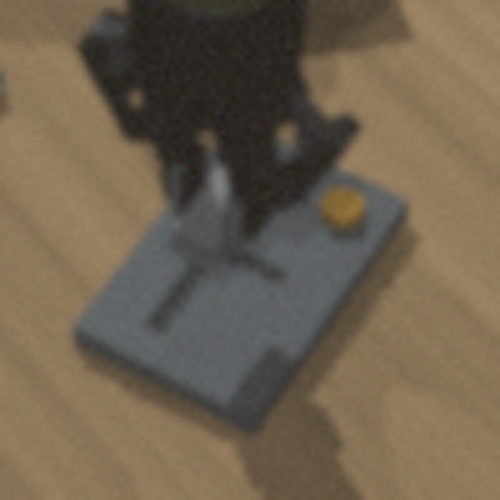

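```bash
python3 - <<'E'
from h import *
q=np.array([px2w('wrist',150+u/2,120+v/2,.0845,'w15')[:2] for u,v in [(221,250),(325,250),(318,405),(225,405)]]);e=np.roll(q,-1,0)-q
print(q.mean(0),np.linalg.norm(e,axis=1).round(4))
p=np.load('pics/w15.npy');M=R.from_rotvec(p[3:]).as_matrix()
print('block-pocket in tool', (M.T@np.r_[q.mean(0)-[.4791,-.1736],0]).round(4))
E
```

```text
[ 0.47927887 -0.17318802] [0.0233 0.0433 0.0236 0.0433]
block-pocket in tool [-0.0003  0.0003 -0.    ]
```

Request:
arm_command(steps=[{"x": 0,"y": 0,"z": 0.025,"yaw": 0,"claw": 0.015},{"x": 0,"y": 0,"z": 0.02,"yaw": 0,"claw": 0.015},{"x": 0,"y": 0,"z": 0.01,"yaw": 0,"claw": 0.015},{"x": 0,"y": 0,"z": 0.002,"yaw": 0,"claw": 0.015},{"x": 0,"y": 0,"z": 0,"yaw": 0,"claw": 0.015}])

```text
clock: 16.88
tcp_pos: [0.4784, -0.1739, 0.0256]
eef_rot: [-0.602, 3.082, -0.001]
contact_force: [-0.4, -0.4, -2.0]
gripper_width: 0.0226
```

```bash
python3 - <<'E'
from h import *
go([.4778,-.1738,.0244],np.radians(202.05));print(state()['contact_force'])
E
```

```text
shift tool [0.0005 0.0003 0.0012] |dist| 0.001 psi -2.7556 t 16.88
yaw 0.0012 q6 -2.41 alt yaw -3.1404
shift after yaw [0.0005 0.0003 0.0012]
[-0.43812298 -0.37064986 -2.02967335]
```

Request:
arm_command(steps=[{"x": 0,"y": 0,"z": 0.0008,"yaw": 0,"claw": 0.015},{"x": 0,"y": 0,"z": 0,"yaw": 0,"claw": 0.015}])

```text
clock: 17.12
tcp_pos: [0.4781, -0.1738, 0.0245]
eef_rot: [-0.603, 3.082, -0.001]
contact_force: [0.2, -0.3, -1.8]
gripper_width: 0.0226
```

Request:
arm_command(steps=[{"x": 0,"y": 0,"z": 0.0006,"yaw": 0,"claw": 0.015},{"x": 0,"y": 0,"z": 0.0004,"yaw": 0,"claw": 0.015},{"x": 0,"y": 0,"z": 0,"yaw": 0,"claw": 0.015}])

```text
clock: 17.5
tcp_pos: [0.4781, -0.1738, 0.0243]
eef_rot: [-0.603, 3.083, -0.001]
contact_force: [-5.1, 2.5, 10.2]
gripper_width: 0.0227
```

Request:
arm_command(steps=[{"x": 0,"y": 0,"z": 0,"yaw": 0,"claw": 0.024},{"x": 0,"y": 0,"z": 0,"yaw": 0,"claw": 0.036},{"x": 0,"y": 0,"z": -0.002,"yaw": 0,"claw": 0.036},{"x": 0,"y": 0,"z": -0.03,"yaw": 0,"claw": 0.036},{"x": 0,"y": 0,"z": -0.05,"yaw": 0,"claw": 0.07},{"x": 0,"y": 0,"z": -0.04,"yaw": 0,"claw": 0.085},{"x": 0,"y": 0,"z": 0,"yaw": 0,"claw": 0.085}])

```text
clock: 18.38
tcp_pos: [0.4804, -0.1749, 0.1495]
eef_rot: [-0.602, 3.077, -0.007]
contact_force: [0.6, 0.0, 0.2]
gripper_width: 0.0853
```

```bash
python3 - <<'E'
from h import *
a=save('wrist','w16')
go([.5198+.028,.1669+.0124,.16],np.radians(203.9))
cv2.imwrite('pics/w16c.png',np.hstack([cv2.resize(a[120:370,150:430],None,fx=2,fy=2,interpolation=cv2.INTER_CUBIC)]))
print([px2w('wrist',u,v,.014,'w3')[:2].round(3) for u,v in [(205,105),(143,160),(133,17)]])
E
```

```text
shift tool [-0.1969  0.3016 -0.0134] |dist| 0.36 psi -2.7554 t 18.43
yaw -0.031 q6 -2.41 alt yaw 3.1106
shift after yaw [-0.2061  0.2954 -0.013 ]
[array([0.451, 0.105]), array([0.476, 0.008]), array([0.31 , 0.066])]
```

View pics/w16c.png

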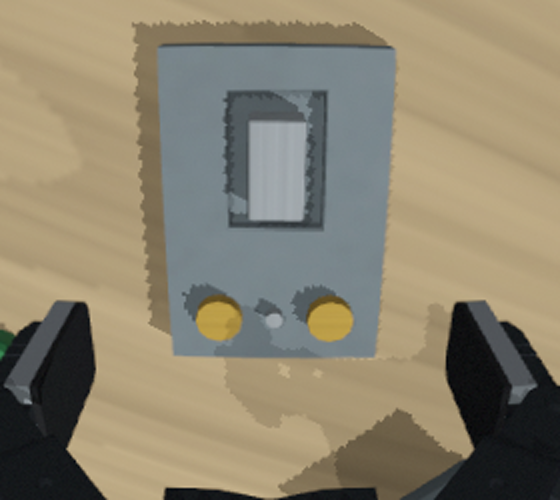

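Request:
arm_command(steps=[{"x": 0,"y": 0,"z": 0,"yaw": -0.032,"claw": 0.085},{"x": -0.0294,"y": 0.0422,"z": -0.002,"yaw": 0,"claw": 0.085},{"x": -0.0294,"y": 0.0422,"z": -0.002,"yaw": 0,"claw": 0.085},{"x": -0.0294,"y": 0.0422,"z": -0.002,"yaw": 0,"claw": 0.085},{"x": -0.0294,"y": 0.0422,"z": -0.002,"yaw": 0,"claw": 0.085},{"x": -0.0294,"y": 0.0422,"z": -0.002,"yaw": 0,"claw": 0.085},{"x": -0.0294,"y": 0.0422,"z": 0,"yaw": 0,"claw": 0.085},{"x": -0.0294,"y": 0.0422,"z": 0,"yaw": 0,"claw": 0.085}])

```text
clock: 19.42
tcp_pos: [0.5448, 0.1813, 0.1529]
eef_rot: [0.654, -3.07, 0.0]
contact_force: [0.6, -1.2, 0.6]
gripper_width: 0.085
```

Request:
arm_command(steps=[{"x": 0,"y": 0,"z": 0,"yaw": 0,"claw": 0.085},{"x": 0,"y": 0,"z": 0,"yaw": 0,"claw": 0.085}])

```text
clock: 19.68
tcp_pos: [0.5447, 0.1796, 0.1532]
eef_rot: [0.654, -3.07, 0.001]
contact_force: [-0.1, 0.3, 0.4]
gripper_width: 0.0849
```

```bash
python3 - <<'E'
from h import *
a=save('wrist','w17');go([.5198,.1669,.012],np.radians(203.9))
cv2.imwrite('pics/w17c.png',cv2.resize(a[100:240,210:370],None,fx=4.5,fy=4.2,interpolation=cv2.INTER_CUBIC))
E
```

```text
shift tool [ 0.0276 -0.0008  0.1416] |dist| 0.144 psi -2.7231 t 19.73
yaw 0.0014 q6 -1.76 alt yaw -3.1402
shift after yaw [ 0.0279 -0.0009  0.1416]
```

View pics/w17c.png

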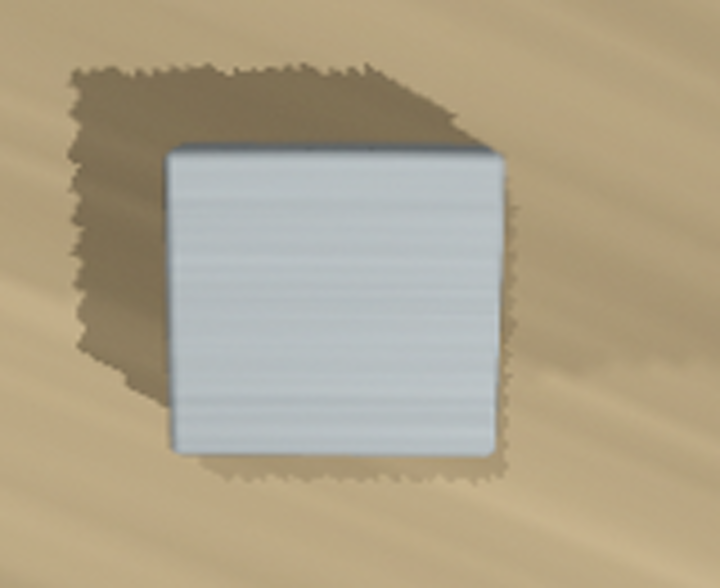

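```bash
python3 - <<'E'
from h import *
P=[(167,152),(504,157),(497,457),(173,453)]
q=np.array([px2w('wrist',210+u/4.5,100+v/4.2,.024,'w17')[:2] for u,v in P]);e=np.roll(q,-1,0)-q
c=q.mean(0);print(c,np.linalg.norm(e,axis=1).round(4),np.degrees(np.arctan2(e[:,1],e[:,0])).round(1))
go([c[0],c[1],.012])
E
```

```text
[0.52017674 0.16759518] [0.0609 0.0609 0.0616 0.061 ] [ 113.2   24.3  -66.7 -156.3]
shift tool [ 0.0269 -0.0004  0.1416] |dist| 0.144 psi -2.7231 t 19.73
```

Request:
arm_command(steps=[{"x": 0.014,"y": 0,"z": 0.03,"yaw": 0.01,"claw": 0.085},{"x": 0.015,"y": 0,"z": 0.04,"yaw": 0,"claw": 0.085},{"x": 0,"y": 0,"z": 0.04,"yaw": 0,"claw": 0.085},{"x": 0,"y": 0,"z": 0.02,"yaw": 0,"claw": 0.085},{"x": 0,"y": 0,"z": 0,"yaw": 0,"claw": 0.085}])

```text
clock: 20.35
tcp_pos: [0.5171, 0.1664, 0.0227]
eef_rot: [0.633, -3.072, 0.0]
contact_force: [-0.2, 0.4, 0.2]
gripper_width: 0.0852
```

```bash
python3 - <<'E'
from h import *
a=save('wrist','w18');go([.518,.1667,.009])
cv2.imwrite('pics/w18c.png',cv2.resize(a[180:380,150:430],None,fx=2.5,fy=2.5,interpolation=cv2.INTER_CUBIC))
E
```

```text
shift tool [ 0.0006 -0.      0.0155] |dist| 0.015 psi -2.7348 t 20.4
```

View pics/w18c.png

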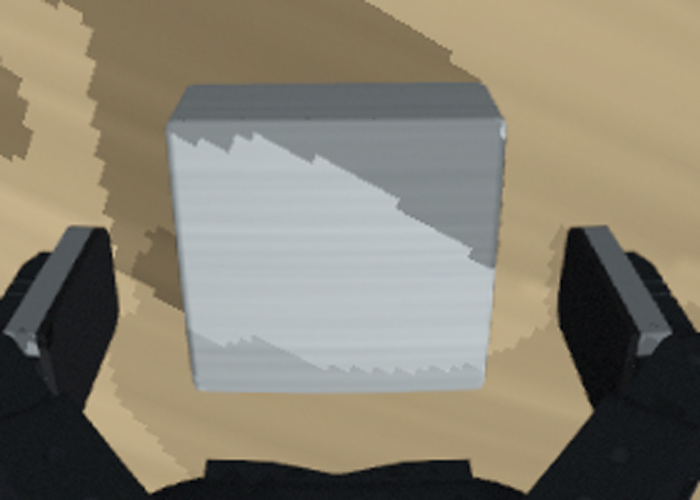

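Spacer is centred and square between the jaws. Down and close.

Request:
arm_command(steps=[{"x": 0,"y": 0,"z": 0.0135,"yaw": 0,"claw": 0.085},{"x": 0,"y": 0,"z": 0,"yaw": 0,"claw": 0.07},{"x": 0,"y": 0,"z": 0,"yaw": 0,"claw": 0.058},{"x": 0,"y": 0,"z": 0,"yaw": 0,"claw": 0.05},{"x": 0,"y": 0,"z": 0,"yaw": 0,"claw": 0.05}], force=50)

```text
clock: 21.02
tcp_pos: [0.5196, 0.1684, 0.012]
eef_rot: [-0.637, 3.076, -0.0]
contact_force: [-0.5, -0.1, 3.1]
gripper_width: 0.061
```

```bash
python3 - <<'E'
from h import *
a=save('wrist','w19');p,M,ps,s=pose();print(p,ps,s['gripper_width'],s['contact_force'])
cv2.imwrite('pics/w19c.png',cv2.resize(a[180:380,150:430],None,fx=2.5,fy=2.5,interpolation=cv2.INTER_CUBIC))
E
```

```text
[0.51963956 0.16836206 0.01202802] -2.733276450524787 0.06111228467506124 [-0.79833236 -0.88104597  4.16831588]
```

View pics/w19c.png

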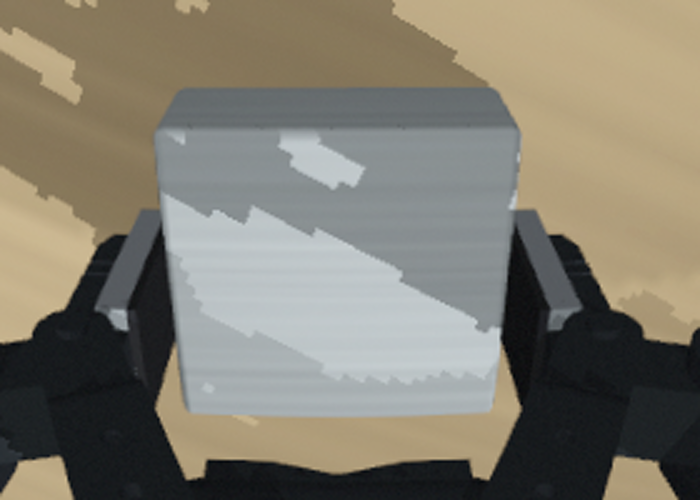

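Request:
arm_command(steps=[{"x": 0,"y": 0,"z": -0.03,"yaw": 0,"claw": 0.05},{"x": 0,"y": 0,"z": -0.05,"yaw": 0,"claw": 0.05},{"x": 0,"y": 0,"z": -0.05,"yaw": 0.1738,"claw": 0.05},{"x": 0,"y": 0,"z": -0.02,"yaw": 0.1738,"claw": 0.05},{"x": 0,"y": 0,"z": 0,"yaw": 0.1738,"claw": 0.05},{"x": 0,"y": 0,"z": 0,"yaw": 0.1738,"claw": 0.05},{"x": 0,"y": 0,"z": 0,"yaw": 0.1738,"claw": 0.05},{"x": 0,"y": 0,"z": 0,"yaw": 0,"claw": 0.05}])

```text
clock: 22.08
tcp_pos: [0.5188, 0.1682, 0.1608]
eef_rot: [-0.715, -3.058, 0.001]
contact_force: [-0.8, -0.4, -3.2]
gripper_width: 0.061
```

```bash
python3 - <<'E'
from h import *
print(state()['gripper_width']);go([.7227,-.0146,.165],np.radians(153.6))
E
```

```text
0.061002530770403345
shift tool [-0.2639 -0.0733 -0.0044] |dist| 0.274 psi 2.6819 t 22.07
yaw 0.0011 q6 -0.89 alt yaw -3.1405
shift after yaw [-0.264  -0.073  -0.0042]
```

Request:
arm_command(steps=[{"x": -0.044,"y": -0.0122,"z": 0,"yaw": 0,"claw": 0.05},{"x": -0.044,"y": -0.0122,"z": 0,"yaw": 0,"claw": 0.05},{"x": -0.044,"y": -0.0122,"z": 0,"yaw": 0,"claw": 0.05},{"x": -0.044,"y": -0.0122,"z": 0,"yaw": 0,"claw": 0.05},{"x": -0.044,"y": -0.0122,"z": 0,"yaw": 0,"claw": 0.05},{"x": -0.044,"y": -0.0122,"z": 0,"yaw": 0,"claw": 0.05},{"x": 0,"y": 0,"z": 0,"yaw": 0,"claw": 0.05},{"x": 0,"y": 0,"z": 0,"yaw": 0,"claw": 0.05}])

```text
clock: 23.08
tcp_pos: [0.7227, -0.0146, 0.1604]
eef_rot: [-0.713, -3.058, -0.0]
contact_force: [0.1, -0.2, -3.0]
gripper_width: 0.0608
```

```bash
python3 - <<'E'
from h import *
a=save('wrist','w20');p,M,ps,s=pose();print(p,ps,s['gripper_width'],s['contact_force'])
E
```

```text
[ 0.72256676 -0.0140792   0.16086467] 2.6833515156412124 0.06046493852151636 [-0.08033221  0.80192352 -2.76316732]
```

View pics/w20.png

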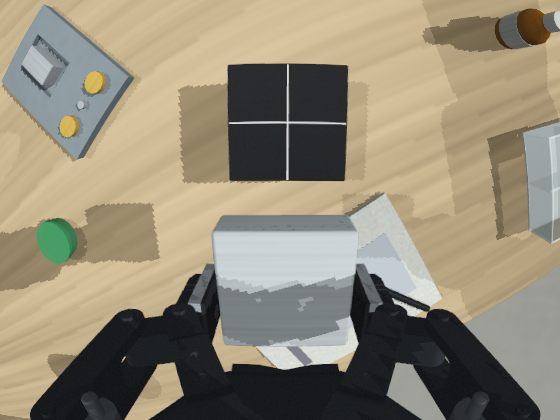

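```bash
python3 - <<'E'
from h import *
a=cv2.imread('pics/w20.png')
cv2.imwrite('pics/w20a.png',cv2.resize(a[55:190,220:355],None,fx=4.4,fy=4.4,interpolation=cv2.INTER_CUBIC))
cv2.imwrite('pics/w20b.png',cv2.resize(a[205:355,205:365],None,fx=4,fy=4,interpolation=cv2.INTER_CUBIC))
E
```

```text
(no output)
```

View pics/w20a.png

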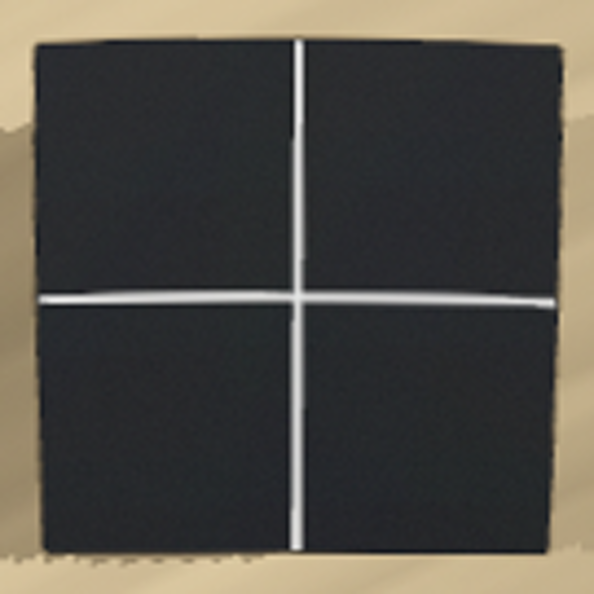

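View pics/w20b.png

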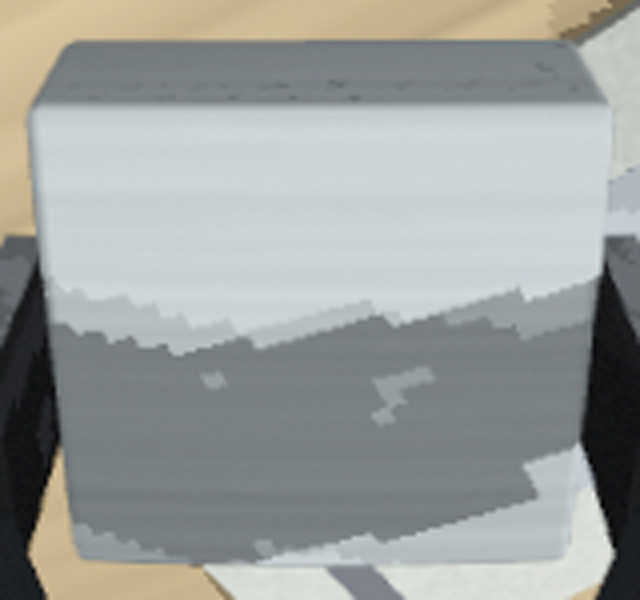

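```bash
python3 - <<'E'
from h import *
p=np.load('pics/w20.npy');M=R.from_rotvec(p[3:]).as_matrix()
T=lambda w:(M.T@(w-p[:3]))[:2]
S=np.array([T(px2w('wrist',220+u/4.4,55+v/4.4,.05,'w20')) for u,v in [(298,297),(39,300),(555,303),(299,41),(297,550),(35,42),(562,45),(549,552),(44,551)]])
print('stage tool',S.round(4)); print('corner mean',S[5:].mean(0)); 
print('ang',[np.degrees(np.arctan2(*(S[b]-S[a]))).round(2) for a,b in [(1,2),(5,6),(8,7)]], [np.degrees(np.arctan2(*(S[b]-S[a]))).round(2) for a,b in [(4,3),(8,5),(7,6)]])
for z in (.0132,.0112):
    Q=np.array([T(px2w('wrist',205+u/4,205+v/4,p[2]+z,'w20')) for u,v in [(32,103),(612,103),(572,561),(77,561)]]);e=np.roll(Q,-1,0)-Q
    print('spacer',Q.mean(0).round(4),np.linalg.norm(e,axis=1).round(4))
print('world stage',px2w('wrist',220+298/4.4,55+297/4.4,.05,'w20'))
E
```

```text
stage tool [[ 0.0695  0.0015]
 [ 0.0696 -0.0429]
 [ 0.0693  0.0457]
 [ 0.1137  0.0016]
 [ 0.0252  0.0014]
 [ 0.1147 -0.0431]
 [ 0.1145  0.0463]
 [ 0.0251  0.0462]
 [ 0.0252 -0.0434]]
corner mean [0.06986974 0.00146954]
ang [np.float64(-0.21), np.float64(-0.13), np.float64(-0.04)] [np.float64(89.88), np.float64(89.8), np.float64(89.95)]
spacer [ 0.0005 -0.0002] [0.0595 0.0613 0.0613 0.0612]
spacer [-0.0007 -0.0002] [0.0605 0.0623 0.0623 0.0622]
world stage [0.66080226 0.01750075 0.05      ]
```

Request:
arm_command(steps=[{"x": 0.0232,"y": 0.0006,"z": 0,"yaw": -0.002,"claw": 0.05},{"x": 0.0232,"y": 0.0006,"z": 0,"yaw": 0,"claw": 0.05},{"x": 0.0232,"y": 0.0005,"z": 0.02,"yaw": 0,"claw": 0.05},{"x": 0,"y": 0,"z": 0.04,"yaw": 0,"claw": 0.05},{"x": 0,"y": 0,"z": 0.03,"yaw": 0,"claw": 0.05},{"x": 0,"y": 0,"z": 0.005,"yaw": 0,"claw": 0.05},{"x": 0,"y": 0,"z": 0,"yaw": 0,"claw": 0.05}])

```text
clock: 24.0
tcp_pos: [0.6616, 0.0182, 0.0675]
eef_rot: [0.712, 3.059, 0.0]
contact_force: [0.7, -0.4, -2.5]
gripper_width: 0.0604
```

```bash
python3 - <<'E'
from h import *
a=save('wrist','w21');b=save('side','d21');p,M,ps,s=pose();print(p,ps,s['gripper_width'],s['contact_force'])
cv2.imwrite('pics/w21c.png',cv2.resize(a[150:370,170:410],None,fx=2.7,fy=2.7,interpolation=cv2.INTER_CUBIC))
E
```

```text
[0.66290837 0.01789678 0.06884979] 2.683490221761013 0.06072844474702124 [ 0.20098948  0.76648013 -3.31362643]
```

View pics/w21c.png

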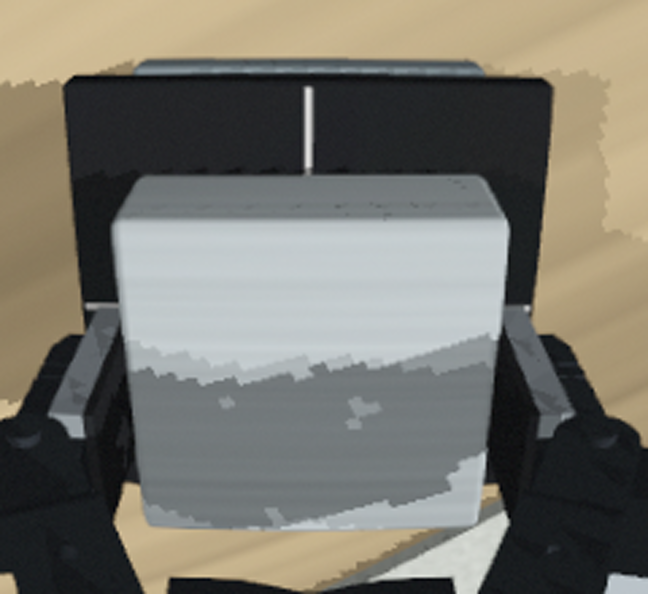

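```bash
python3 - <<'E'
from h import *
p=np.load('pics/w21.npy');p[2]=.068;np.save('pics/w21.npy',p);M=R.from_rotvec(p[3:]).as_matrix()
T=lambda w:(M.T@(w-p[:3]))[:2].round(4)
f=lambda u,v,z:T(px2w('wrist',170+u/2.7,150+v/2.7,z,'w21'))
print('spacer back bottom',f(311,175,.0573),'back top',f(311,217,.0810),'front top',f(311,529,.081))
print('stage back',f(308,76,.05),'cross L',f(85,304,.05),'R',f(530,306,.05))
E
```

```text
spacer back bottom [ 0.0301 -0.0006] back top [ 0.0314 -0.0006] front top [-0.0297 -0.0005]
stage back [ 0.0463 -0.0011] cross L [ 0.0004 -0.0457] R [0.     0.0433]
```

Request:
arm_command(steps=[{"x": 0,"y": -0.0004,"z": 0.003,"yaw": 0,"claw": 0.05},{"x": 0,"y": 0,"z": 0.002,"yaw": 0,"claw": 0.05},{"x": 0,"y": 0,"z": 0.001,"yaw": 0,"claw": 0.05},{"x": 0,"y": 0,"z": 0,"yaw": 0,"claw": 0.05}])

```text
clock: 24.6
tcp_pos: [0.662, 0.0172, 0.0621]
eef_rot: [0.714, 3.058, 0.0]
contact_force: [-4.7, 0.3, 6.9]
gripper_width: 0.0606
```

Request:
arm_command(steps=[{"x": 0,"y": 0,"z": 0,"yaw": 0,"claw": 0.064},{"x": 0,"y": 0,"z": 0,"yaw": 0,"claw": 0.075},{"x": 0,"y": 0,"z": 0,"yaw": 0,"claw": 0.085},{"x": 0,"y": 0,"z": -0.02,"yaw": 0,"claw": 0.085},{"x": -0.02,"y": 0,"z": -0.05,"yaw": 0,"claw": 0.085},{"x": -0.04,"y": 0,"z": -0.04,"yaw": 0,"claw": 0.085},{"x": 0,"y": 0,"z": 0,"yaw": 0,"claw": 0.085},{"x": 0,"y": 0,"z": 0,"yaw": 0,"claw": 0.085}])

```text
clock: 25.6
tcp_pos: [0.7151, -0.0092, 0.171]
eef_rot: [0.715, 3.059, 0.0]
contact_force: [-0.2, 0.8, -0.8]
gripper_width: 0.0848
```

```bash
python3 - <<'E'
from h import *
a=save('wrist','w22');p,M,ps,s=pose();print(p,ps)
cv2.imwrite('pics/w22c.png',cv2.resize(a[60:220,200:370],None,fx=4,fy=3.7,interpolation=cv2.INTER_CUBIC))
go([.4717+.027,-.3972-.013,.16],np.radians(153.6))
E
```

```text
[ 0.71416171 -0.00892636  0.16964849] 2.6829158011271983
shift tool [ 0.0155 -0.4552  0.0099] |dist| 0.456 psi 2.6829 t 25.65
yaw 0.0021 q6 -1.2 alt yaw -3.1395
shift after yaw [ 0.0146 -0.4552  0.0096]
```

View pics/w22c.png

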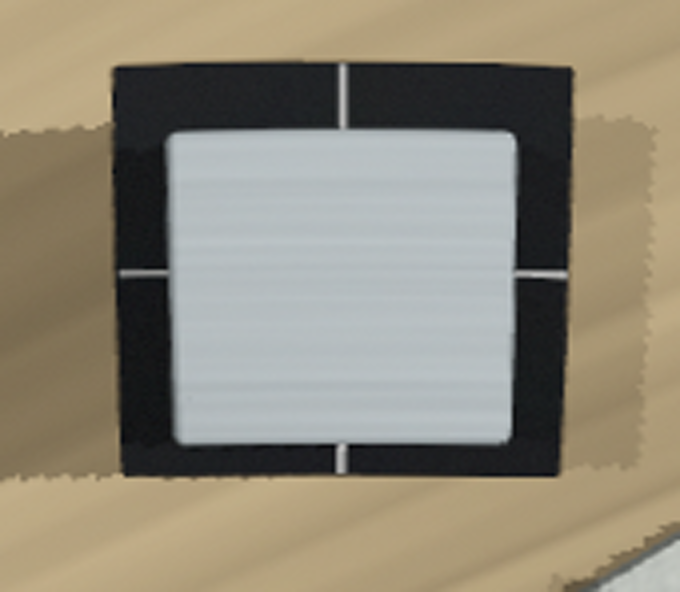

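```bash
python3 - <<'E'
from h import *
p=np.load('pics/w22.npy');M=R.from_rotvec(p[3:]).as_matrix()
T=lambda w:(M.T@(w-p[:3]))[:2]
f=lambda u,v,z:T(px2w('wrist',200+u/4,60+v/3.7,z,'w22'))
for n,P,z in [('stage',[(112,67),(574,68),(560,475),(122,475)],.05),('spacer',[(166,131),(518,131),(511,445),(174,445)],.074)]:
    Q=np.array([f(u,v,z) for u,v in P]);e=np.roll(Q,-1,0)-Q
    print(n,Q.mean(0).round(4),np.linalg.norm(e,axis=1).round(4),np.degrees(np.arctan2(e[:,1],e[:,0])).round(2))
    print(px2w('wrist',200+np.mean([u for u,v in P])/4,60+np.mean([v for u,v in P])/3.7,z,'w22'))
E
```

```text
stage [ 0.0606 -0.0001] [0.0899 0.089  0.0897 0.0891] [ 9.0050e+01 -1.7974e+02 -9.0040e+01  1.4000e-01]
[0.66073644 0.01745725 0.05      ]
spacer [ 0.059  -0.0002] [0.062  0.0618 0.0619 0.0618] [ 89.93 179.89 -90.04  -0.19]
[0.6621081  0.01675747 0.074     ]
```

Request:
arm_command(steps=[{"x": 0.0015,"y": -0.057,"z": 0.001,"yaw": 0,"claw": 0.085},{"x": 0.0018,"y": -0.057,"z": 0.001,"yaw": 0,"claw": 0.085},{"x": 0.0018,"y": -0.057,"z": 0.001,"yaw": 0,"claw": 0.085},{"x": 0.0018,"y": -0.057,"z": 0.001,"yaw": 0,"claw": 0.085},{"x": 0.0018,"y": -0.057,"z": 0.001,"yaw": 0,"claw": 0.085},{"x": 0.0018,"y": -0.057,"z": 0.001,"yaw": 0,"claw": 0.085},{"x": 0.0018,"y": -0.057,"z": 0.001,"yaw": 0,"claw": 0.085},{"x": 0.0018,"y": -0.057,"z": 0.001,"yaw": 0,"claw": 0.085}])

```text
clock: 26.65
tcp_pos: [0.4985, -0.4117, 0.1607]
eef_rot: [-0.713, -3.057, -0.003]
contact_force: [0.3, -0.7, 0.7]
gripper_width: 0.0851
```

Request:
arm_command(steps=[{"x": 0,"y": 0,"z": 0,"yaw": 0,"claw": 0.085},{"x": 0,"y": 0,"z": 0,"yaw": 0,"claw": 0.085}])

```text
clock: 26.9
tcp_pos: [0.4999, -0.4106, 0.1611]
eef_rot: [-0.715, -3.057, -0.003]
contact_force: [-0.1, 0.3, 0.0]
gripper_width: 0.0852
```

```bash
python3 - <<'E'
from h import *
a=save('wrist','w23');p,M,ps,s=pose();print(p,ps)
E
```

```text
[ 0.50049722 -0.41015625  0.16143493] 2.6835794806684587
```

View pics/w23.png

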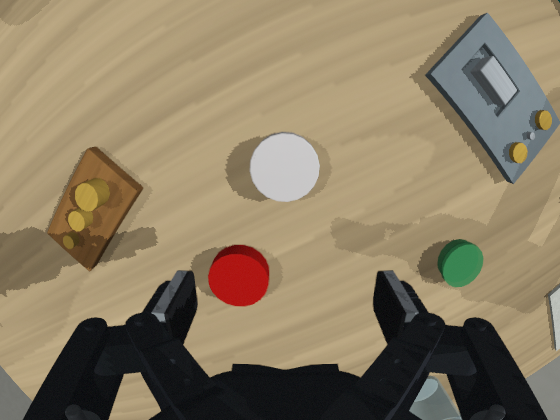

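```bash
python3 - <<'E'
from h import *
a=cv2.imread('pics/w23.png')[120:215,235:335]
cv2.imwrite('pics/w23c.png',cv2.resize(a,None,fx=6,fy=6,interpolation=cv2.INTER_CUBIC))
m=((a.min(2)>170)).astype(np.uint8); n,l,s,c=cv2.connectedComponentsWithStats(m); i=1+s[1:,4].argmax(); print(s[i],c[i]+[235,120])
ys,xs=np.where(l==i);print(cv2.fitEllipse(cv2.convexHull(np.c_[xs+235,ys+120].astype(np.int32))))
E
```

```text
[  15   14   70   68 3668] [284.47628135 167.13631407]
((284.47076416015625, 167.14959716796875), (67.69380950927734, 68.83121490478516), 79.77819061279297)
```

View pics/w23c.png

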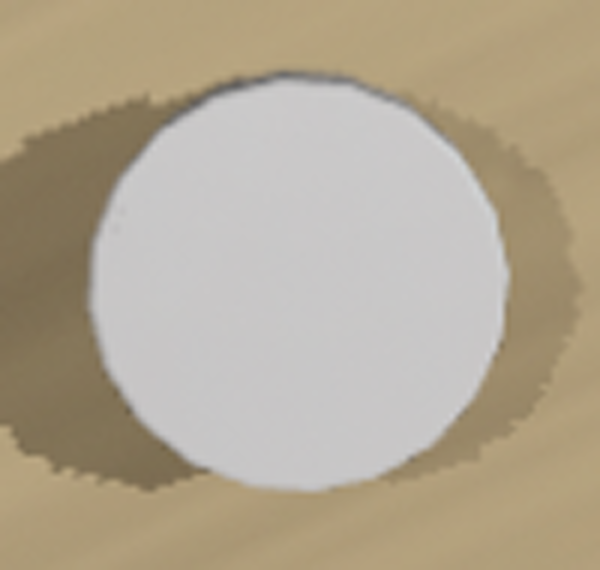

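```bash
python3 - <<'E'
from h import *
c=px2w('wrist',284.5,167.2,.024,'w23');print(c);go([c[0],c[1],.010])
p=np.load('pics/w23.npy');M=R.from_rotvec(p[3:]).as_matrix();print(M.T@(c-p[:3]))
E
```

```text
[ 0.47191235 -0.39758327  0.024     ]
shift tool [ 0.0309 -0.0015  0.1515] |dist| 0.155 psi 2.6836 t 26.95
[ 0.03049518 -0.00093788  0.13719458]
```

Request:
arm_command(steps=[{"x": 0.0158,"y": -0.0005,"z": 0.02,"yaw": 0,"claw": 0.085},{"x": 0.0158,"y": -0.0005,"z": 0.04,"yaw": 0,"claw": 0.085},{"x": 0,"y": 0,"z": 0.04,"yaw": 0,"claw": 0.085},{"x": 0,"y": 0,"z": 0.03,"yaw": 0,"claw": 0.085},{"x": 0,"y": 0,"z": 0.005,"yaw": 0,"claw": 0.085},{"x": 0,"y": 0,"z": 0,"yaw": 0,"claw": 0.085}])

```text
clock: 27.7
tcp_pos: [0.4726, -0.398, 0.028]
eef_rot: [0.712, 3.06, 0.0]
contact_force: [0.6, -0.4, -0.2]
gripper_width: 0.0848
```

```bash
python3 - <<'E'
from h import *
a=save('wrist','w24');go([.4719,-.3976,.011])
cv2.imwrite('pics/w24c.png',cv2.resize(a[180:380,150:430],None,fx=2.5,fy=2.5,interpolation=cv2.INTER_CUBIC))
E
```

```text
shift tool [0.0015 0.0006 0.018 ] |dist| 0.018 psi 2.6839 t 27.75
```

View pics/w24c.png

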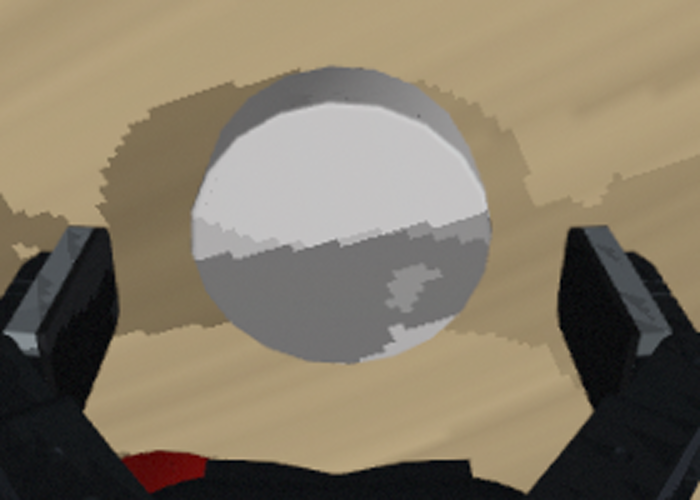

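Request:
arm_command(steps=[{"x": 0.0015,"y": 0.0005,"z": 0.0165,"yaw": 0,"claw": 0.085},{"x": 0,"y": 0,"z": 0,"yaw": 0,"claw": 0.085},{"x": 0,"y": 0,"z": 0,"yaw": 0,"claw": 0.068},{"x": 0,"y": 0,"z": 0,"yaw": 0,"claw": 0.056},{"x": 0,"y": 0,"z": 0,"yaw": 0,"claw": 0.05},{"x": 0,"y": 0,"z": 0,"yaw": 0,"claw": 0.05}], force=40)

```text
clock: 28.5
tcp_pos: [0.4711, -0.3981, 0.0118]
eef_rot: [0.714, 3.058, -0.001]
contact_force: [-1.3, 0.3, 5.6]
gripper_width: 0.0582
```

```bash
python3 - <<'E'
from h import *
a=save('wrist','w25');p,M,ps,s=pose();print(p,ps,s['gripper_width'],s['contact_force'])
cv2.imwrite('pics/w25c.png',cv2.resize(a[180:380,150:430],None,fx=2.5,fy=2.5,interpolation=cv2.INTER_CUBIC))
E
```

```text
[ 0.47109484 -0.39810761  0.01174873] 2.682725575829604 0.05864065806923504 [-0.66384681  0.8954378   6.01678787]
```

View pics/w25c.png

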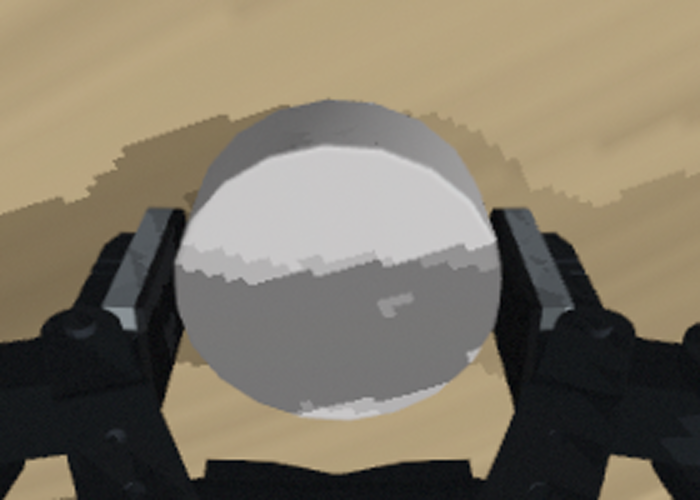

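Request:
arm_command(steps=[{"x": 0,"y": 0,"z": -0.02,"yaw": 0,"claw": 0.05},{"x": 0,"y": 0,"z": -0.04,"yaw": 0,"claw": 0.05},{"x": 0,"y": 0,"z": -0.05,"yaw": 0,"claw": 0.05},{"x": 0,"y": 0,"z": -0.05,"yaw": 0,"claw": 0.05},{"x": 0,"y": 0,"z": -0.01,"yaw": 0,"claw": 0.05},{"x": 0,"y": 0,"z": 0,"yaw": 0,"claw": 0.05}])

```text
clock: 29.3
tcp_pos: [0.4709, -0.3978, 0.1818]
eef_rot: [0.714, 3.058, -0.001]
contact_force: [-0.5, -0.1, -1.9]
gripper_width: 0.0585
```

```bash
python3 - <<'E'
from h import *
print(state()['gripper_width'],state()['contact_force']);go([.7247,-.0146,.18],np.radians(153.7))
E
```

```text
0.05849963922006109 [-0.45051233 -0.13154033 -1.90715111]
shift tool [-0.0579  0.456   0.0017] |dist| 0.46 psi 2.6828 t 29.3
yaw 0.0002 q6 -1.9 alt yaw -3.1414
shift after yaw [-0.0578  0.456   0.0018]
```

Request:
arm_command(steps=[{"x": -0.0025,"y": 0.02,"z": 0,"yaw": 0,"claw": 0.05},{"x": -0.005,"y": 0.04,"z": 0,"yaw": 0,"claw": 0.05},{"x": -0.006,"y": 0.046,"z": 0,"yaw": 0,"claw": 0.05},{"x": -0.006,"y": 0.046,"z": 0,"yaw": 0,"claw": 0.05},{"x": -0.006,"y": 0.046,"z": 0,"yaw": 0,"claw": 0.05},{"x": -0.006,"y": 0.046,"z": 0,"yaw": 0,"claw": 0.05},{"x": -0.006,"y": 0.046,"z": 0,"yaw": 0,"claw": 0.05},{"x": -0.006,"y": 0.046,"z": 0,"yaw": 0,"claw": 0.05}])

```text
clock: 30.3
tcp_pos: [0.658, -0.1127, 0.1781]
eef_rot: [-0.713, -3.055, -0.001]
contact_force: [-0.1, 0.6, -1.4]
gripper_width: 0.0584
```

Request:
arm_command(steps=[{"x": -0.006,"y": 0.046,"z": 0,"yaw": 0,"claw": 0.05},{"x": -0.005,"y": 0.046,"z": 0,"yaw": 0,"claw": 0.05},{"x": -0.003,"y": 0.028,"z": 0,"yaw": 0,"claw": 0.05},{"x": 0,"y": 0,"z": 0,"yaw": 0,"claw": 0.05},{"x": 0,"y": 0,"z": 0,"yaw": 0,"claw": 0.05},{"x": 0,"y": 0,"z": 0,"yaw": 0,"claw": 0.05}])

```text
clock: 31.05
tcp_pos: [0.7234, -0.015, 0.1801]
eef_rot: [-0.716, -3.058, 0.001]
contact_force: [0.6, 0.2, -2.0]
gripper_width: 0.0581
```

```bash
python3 - <<'E'
from h import *
a=save('wrist','w26');p,M,ps,s=pose();print(p,ps,s['gripper_width'])
cv2.imwrite('pics/w26c.png',cv2.resize(a[50:360,190:380],None,fx=3.4,fy=1.9,interpolation=cv2.INTER_CUBIC))
cv2.imwrite('pics/w26a.png',cv2.resize(a[50:210,200:370],None,fx=4,fy=3.7,interpolation=cv2.INTER_CUBIC))
cv2.imwrite('pics/w26b.png',cv2.resize(a[200:360,200:370],None,fx=4,fy=3.7,interpolation=cv2.INTER_CUBIC))
E
```

```text
[ 0.72363052 -0.01515507  0.18057196] 2.6815699288981887 0.05845169791120423
```

View pics/w26a.png

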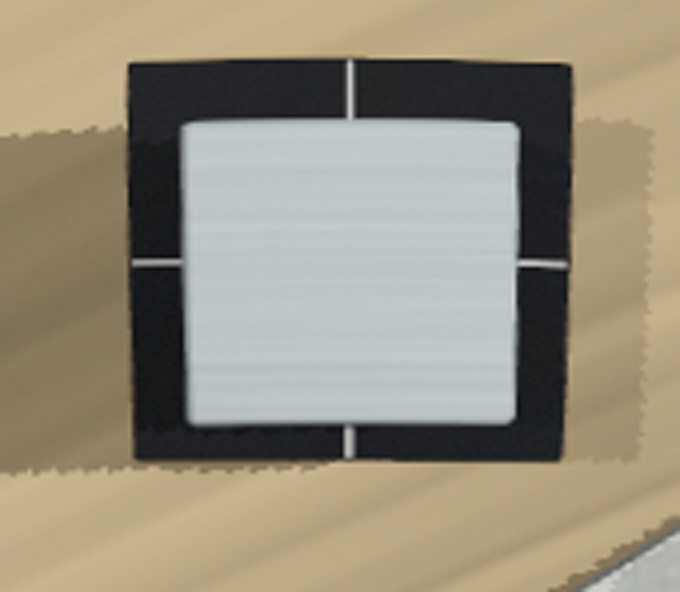

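View pics/w26b.png

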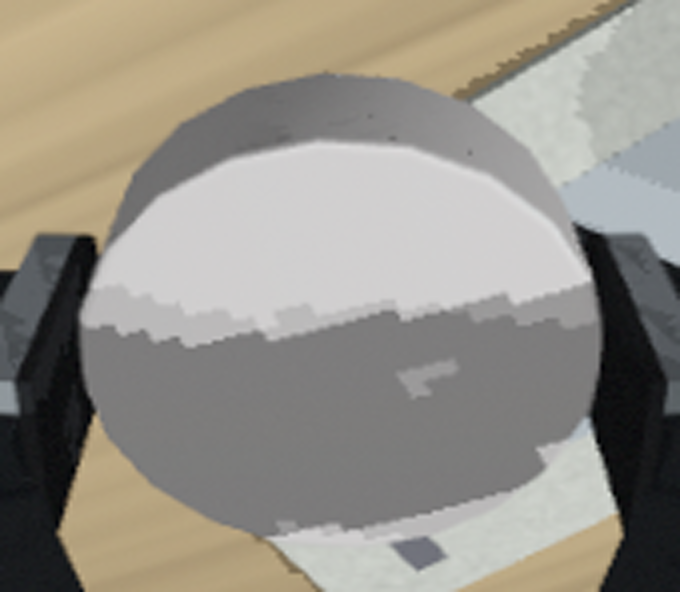

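```bash
python3 - <<'E'
from h import *
from scipy.optimize import least_squares
f='w26';p=np.load(f'pics/{f}.npy');M=R.from_rotvec(p[3:]).as_matrix()
T=lambda w:(M.T@(w-p[:3]))[:2]
for n,P,z in [('stage',[(127,64),(573,65),(562,461),(134,460)],.05),('spacer',[(180,121),(520,122),(515,425),(187,425)],.074)]:
    Q=np.array([T(px2w('wrist',200+u/4,50+v/3.7,z,f)) for u,v in P]);e=np.roll(Q,-1,0)-Q
    print(n,Q.mean(0).round(4),np.linalg.norm(e,axis=1).round(4))
t=np.linspace(0,2*np.pi,120)
def ext(q,zt,r):
    P=np.array([w2px('wrist',p[:3]+M@np.array([q[0]+r*np.cos(a),q[1]+r*np.sin(a),-zt]),f) for a in t])
    return np.array([P[:,1].min(),P[:,1].max(),P[:,0].min(),P[:,0].max()])
obs=np.array([200+142/3.7,200+545/3.7,200+79/4,200+603/4])
for zt,r in [(.0125,.030),(.0125,.0295),(.0105,.03)]:
    s=least_squares(lambda q:ext(q,zt,r)-obs,[0,0]); print(zt,r,s.x.round(4),s.fun.round(1))
E
```

```text
stage [0.0705 0.0013] [0.0898 0.0893 0.0897 0.0891]
spacer [0.0688 0.0014] [0.0621 0.0617 0.0619 0.0618]
0.0125 0.03 [-0.002  -0.0005] [-0.7  1.4 -1.   1. ]
0.0125 0.0295 [-0.0018 -0.0005] [-0.2  0.3  0.1 -0.1]
0.0105 0.03 [-0.0031 -0.0005] [-0.2  0.3  0.  -0. ]
```

Request:
arm_command(steps=[{"x": 0.015,"y": 0.0006,"z": 0,"yaw": 0,"claw": 0.05},{"x": 0.025,"y": 0.0006,"z": 0,"yaw": 0,"claw": 0.05},{"x": 0.022,"y": 0.0007,"z": 0.01,"yaw": 0,"claw": 0.05},{"x": 0.0096,"y": 0,"z": 0.025,"yaw": 0,"claw": 0.05},{"x": 0,"y": 0,"z": 0.03,"yaw": 0,"claw": 0.05},{"x": 0,"y": 0,"z": 0.02,"yaw": 0,"claw": 0.05},{"x": 0,"y": 0,"z": 0.003,"yaw": 0,"claw": 0.05},{"x": 0,"y": 0,"z": 0,"yaw": 0,"claw": 0.05}])

```text
clock: 32.1
tcp_pos: [0.6613, 0.0188, 0.0937]
eef_rot: [0.715, 3.058, 0.0]
contact_force: [-0.1, -0.5, -2.0]
gripper_width: 0.0584
```

```bash
python3 - <<'E'
from h import *
a=save('wrist','w27');b=save('side','d27');p,M,ps,s=pose();print(p,ps,s['gripper_width'],s['contact_force'])
cv2.imwrite('pics/w27c.png',cv2.resize(a[150:370,170:410],None,fx=2.7,fy=2.7,interpolation=cv2.INTER_CUBIC))
cv2.imwrite('pics/d27c.png',cv2.resize(b[140:240,240:340],None,fx=5,fy=5,interpolation=cv2.INTER_CUBIC))
E
```

```text
[0.66196847 0.0189525  0.09463969] 2.6825711945771396 0.0586154173365585 [ 0.08319964  0.30953504 -2.3855194 ]
```

View pics/w27c.png

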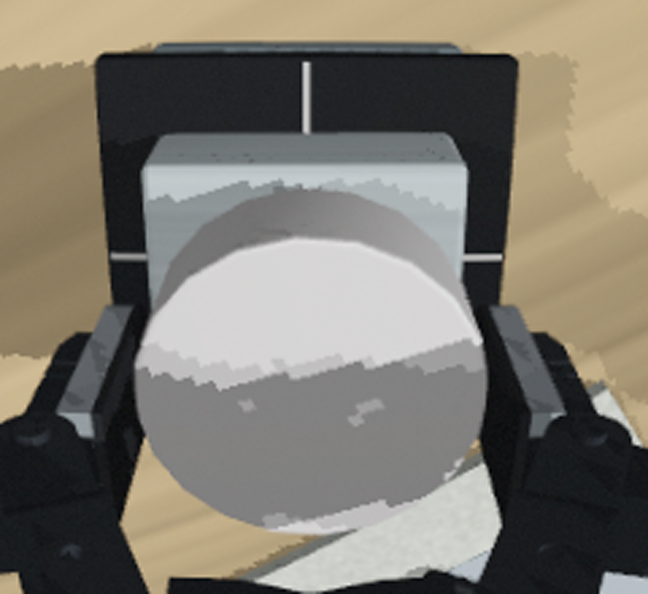

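View pics/d27c.png

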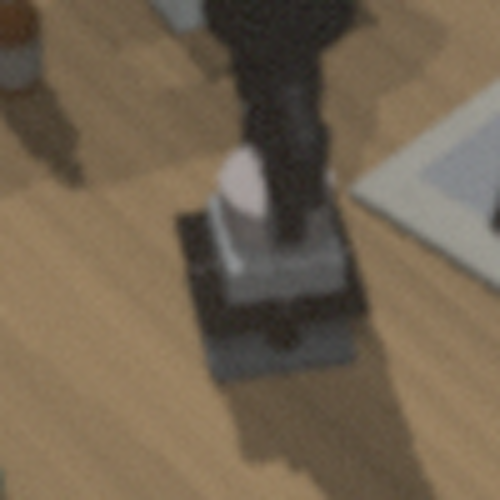

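```bash
python3 - <<'E'
from h import *
from scipy.optimize import least_squares
p=np.load('pics/w27.npy');p[2]=.0938;np.save('pics/w27.npy',p);M=R.from_rotvec(p[3:]).as_matrix()
T=lambda w:(M.T@(w-p[:3]))[:2].round(4)
f=lambda u,v,z:T(px2w('wrist',170+u/2.7,150+v/2.7,z,'w27'))
print('sample back bottom',f(309,187,.0938-.0115),'spacer back top L,R',f(145,166,.074),f(468,167,.074),'stage cross',f(110,257,.05),f(502,258,.05))
t=np.linspace(0,2*np.pi,120)
def ext(q,zt,r):
    P=np.array([w2px('wrist',p[:3]+M@np.array([q[0]+r*np.cos(a),q[1]+r*np.sin(a),-zt]),'w27') for a in t])
    return np.array([P[:,1].min(),P[:,1].max(),P[:,0].min(),P[:,0].max()])
obs=np.array([150+238/2.7,150+533/2.7,170+135/2.7,170+487/2.7])
s=least_squares(lambda q:ext(q,.0125,.0295)-obs,[0,0]); print(s.x.round(4),s.fun.round(1))
E
```

```text
sample back bottom [ 0.0276 -0.0009] spacer back top L,R [ 0.0288 -0.0317] [0.0286 0.029 ] stage cross [-0.0006 -0.0461] [-0.0008  0.0428]
[-0.0017 -0.0005] [-0.   0.1 -0.2  0.2]
```

Request:
arm_command(steps=[{"x": 0,"y": -0.0007,"z": 0.004,"yaw": 0,"claw": 0.05},{"x": 0,"y": 0,"z": 0.002,"yaw": 0,"claw": 0.05},{"x": 0,"y": 0,"z": 0.001,"yaw": 0,"claw": 0.05},{"x": 0,"y": 0,"z": 0,"yaw": 0,"claw": 0.05}])

```text
clock: 32.7
tcp_pos: [0.6605, 0.0186, 0.0859]
eef_rot: [-0.714, -3.059, 0.0]
contact_force: [-0.6, 0.2, -2.1]
gripper_width: 0.0584
```

Request:
arm_command(steps=[{"x": 0,"y": 0,"z": 0.0007,"yaw": 0,"claw": 0.05},{"x": 0,"y": 0,"z": 0,"yaw": 0,"claw": 0.05}])

```text
clock: 32.95
tcp_pos: [0.6606, 0.0186, 0.0858]
eef_rot: [0.714, 3.059, 0.0]
contact_force: [-3.0, 0.4, 3.3]
gripper_width: 0.0586
```

Contact made. Release and rise straight up.

Request:
arm_command(steps=[{"x": 0,"y": 0,"z": 0,"yaw": 0,"claw": 0.062},{"x": 0,"y": 0,"z": 0,"yaw": 0,"claw": 0.075},{"x": 0,"y": 0,"z": 0,"yaw": 0,"claw": 0.085},{"x": 0,"y": 0,"z": -0.02,"yaw": 0,"claw": 0.085},{"x": -0.02,"y": 0,"z": -0.05,"yaw": 0,"claw": 0.085},{"x": -0.04,"y": 0,"z": -0.04,"yaw": 0,"claw": 0.085},{"x": 0,"y": 0,"z": 0,"yaw": 0,"claw": 0.085},{"x": 0,"y": 0,"z": 0,"yaw": 0,"claw": 0.085}])

```text
clock: 33.95
tcp_pos: [0.7143, -0.0081, 0.1959]
eef_rot: [0.715, 3.059, 0.0]
contact_force: [-0.9, -0.5, 0.0]
gripper_width: 0.0852
```

```bash
python3 - <<'E'
from h import *
a=save('wrist','w28');save('scene','s28');save('side','d28')
cv2.imwrite('pics/w28c.png',cv2.resize(a[50:220,200:370],None,fx=4,fy=3.5,interpolation=cv2.INTER_CUBIC))
E
```

```text
(no output)
```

View pics/w28c.png

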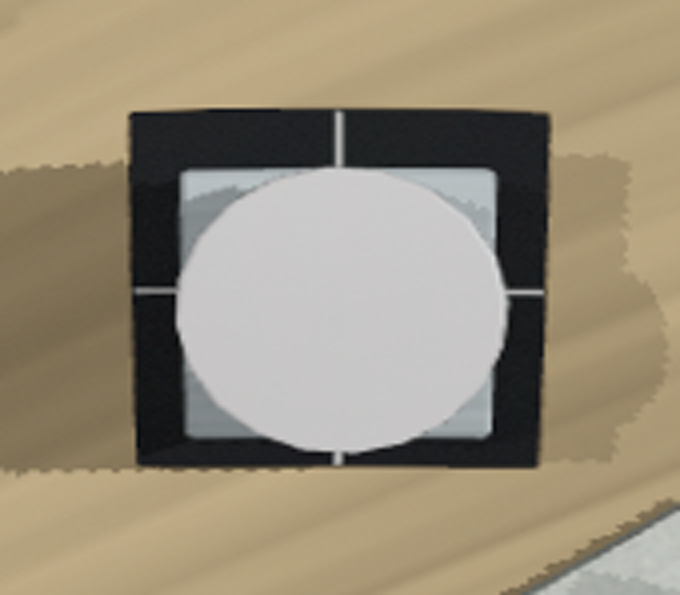

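View pics/s28.png

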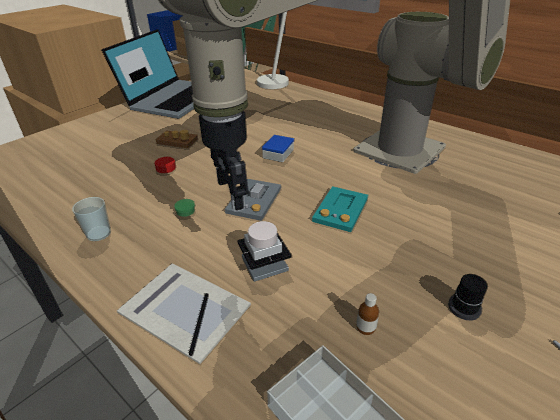

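View pics/d28.png

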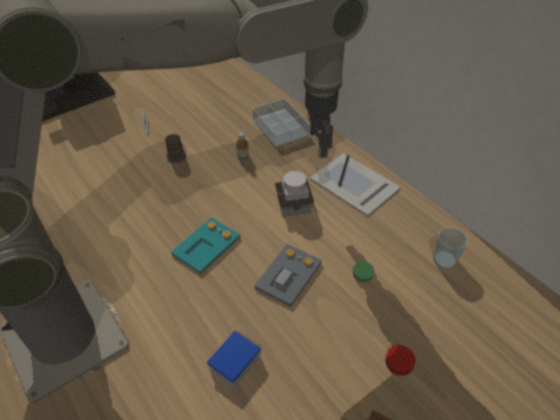

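```bash
python3 - <<'E'
from h import *
p=np.load('pics/w28.npy');M=R.from_rotvec(p[3:]).as_matrix()
T=lambda w:(M.T@(w-p[:3]))[:2]
f=lambda u,v,z:T(px2w('wrist',200+u/4,50+v/3.5,z,'w28'))
for n,P,z in [('stage',[(129,113),(550,115),(539,466),(137,465)],.05),('spacer',[(179,169),(497,170),(492,437),(183,437)],.074),('sample',[(341,167),(508,310),(341,454),(175,308)],.098)]:
    Q=np.array([f(u,v,z) for u,v in P]);print(n,Q.mean(0).round(4),np.linalg.norm(Q[0]-Q[2]).round(4),np.linalg.norm(Q[1]-Q[3]).round(4))
E
```

```text
stage [ 0.0593 -0.0008] 0.1263 0.1262
spacer [ 0.0578 -0.001 ] 0.0875 0.0875
sample [ 0.0584 -0.0003] 0.0596 0.0597
```

```bash
python3 - <<'E'
from h import *
b=cv2.imread('pics/s28.png');c=cv2.imread('pics/d28.png')
cv2.imwrite('pics/f.png',np.hstack([cv2.resize(b[260:330,430:500],None,fx=5.5,fy=5.5,interpolation=cv2.INTER_CUBIC),cv2.resize(c[235:305,255:325],None,fx=5.5,fy=5.5,interpolation=cv2.INTER_CUBIC)]))
E
```

```text
(no output)
```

View pics/f.png

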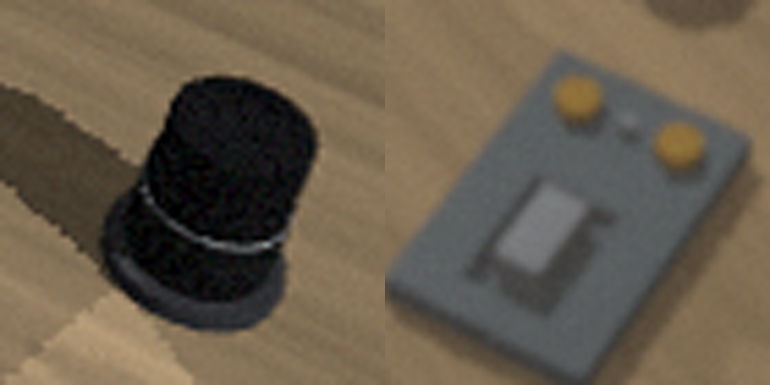

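The cap is level on the lens and the block lies flat in the grey case's pocket. Handing in.

```bash
python3 -c "
from station import *
print(finish_job())"
```

```text
the job is handed in; nothing more can be done
None
```

All four parts are where they belong, placed in the order you listed, and I handed the job in at about 34 s of robot time. The hand-in reports no verdict.

Last checks, from the final pictures:
- **Cap:** it sits level over the lens nose, down at the barrel. I judged this by eye; there was no measurement after release.
- **Block:** it lies flat inside the grey case's pocket. Before lowering, the wrist picture put it within 0.5 mm of the pocket centre.
- **Spacer:** its centre is about 1.5 mm from the stage centre, and its sides are parallel to the stage's within about 0.3°. I left that small offset as it was.
- **Sample:** it lies flat on the spacer, under 1 mm off centre, and was held upright throughout.
- **Left alone:** I did not touch the bottle, the dish or the red look-alike. The bottle and dish look unmoved in the final pictures.

Two things disagreed along the way:
- **Camera positions:** the scene and side cameras differed by 4–16 mm. I used the wrist camera instead, and it seemed off by about 2 mm near the fingers.
- **Cap grasp:** the cap slid about 2 mm as the fingers closed, so I corrected for that before placing it.

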